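# Set up the strainer column in the splash box

## Task

Put the footed stand into the steel splash box: its foot is longer than the opening, so tilt it, slip the long end of the foot in under the fixed white cover, then right it so that it stands upright with its whole foot flat on the box floor. Only then set the strainer over the top of the riser with its handle crossways to the foot, right down, and turn it a quarter turn clockwise (seen from above) to its stop, so that it is locked on with the handle along the foot. Let go, and leave the jars, pot, beaker and bowl standing where they are.

Things in the scene. Friction and masses are not known exactly. Their poses are not given: they have to be found in the camera images.
- box: Steel splash box, fixed; place and yaw differ each time. Origin: underside (bench level), under the riser's proper place. z up, x lengthways, y across; sizes in mm. Outside x -56 to 96, y -42 to 42. Inside x -51 to 91, y -37 to 37, floor top at z 6, walls to z 90. Its covered end (+x) points roughly away from the robot.
- box_cover (a point): Middle of the free edge of the fixed white cover, at its top (box x 36, z 95 mm). The cover is 5 mm thick, lies on the walls (z 90 to 95) and reaches from here to the +x end of the box, over its full width.
- box_opening (a point): Centre of the opening, z 95 mm. The opening is the uncovered part of the top: box x -51 to 36, y -37 to 37 mm (87 long, 74 wide).
- box_seat (a point): Point on the box floor (z 6 mm) where the stand's origin belongs; the stand's x axis then lies along the box's x. Axes as the box.
- stand: Loose steel stand, 0.25 to 0.42 kg, starts upright on the bench. Origin: underside, on the riser's axis; z up the riser, x along the foot; mm. Foot: plate 12 thick, y -32 to 32, x -45 to 85 (long end, goes under the cover). Riser: square tube 34 x 34, flat sides facing x and y, z 12 to 150. Its y sides are bare: grip it across y from above, 34 mm wide.
- stand_lug (a point): Middle of the +x bayonet lug's outer end, 31 mm from the axis, z 121.75. Lugs stick out of the riser to +x and -x, y -8 to 8, z 118.5 to 125 mm. Beside the +x lug a stop block (x 14 to 31, y -18 to -12, z 108.5 to 125) ends the clockwise turn; the same half a turn round for the -x lug.
- stand_top (a point): Centre of the riser's top face, 150 mm above the stand's underside.
- strainer: Loose round steel strainer, 0.2 to 0.33 kg, starts upright. Origin: centre of its underside; z up, x along the handle; mm. 80 across, wall 3, open basket above (rim at z 80), skirt open downwards below, 40 deep to its ceiling. Two lugs inside the lower edge at +x and -x: from the wall in to 25.5 from the axis, 18 wide, 6 high.
- strainer_handle (a point): Middle of the strainer's bar handle, z 106 mm. Bar along x: 84 long, 16 wide (y -8 to 8), z 96 to 116, on two posts over the basket; grip it across y.
- strainer_ceiling (a point): Centre of the skirt's ceiling, z 40 mm; it comes to rest on the riser's top (strainer origin then 110 mm above the stand's). It goes down only with the handle across the stand's x (within 0.3 rad). Turned clockwise from above, its lugs pass 2.5 mm below the stand's lugs to the stops, about 0.1 rad past alignment. Locked: handle along the stand's x, either way round.
- jar_a: Bystander, loose: closed clear jar with a red cap, 60 mm across, 105 tall, standing close beside the stand; origin at the centre of its underside. Leave it alone.
- pot: Bystander, loose: closed white pot, 52 mm across, 65 tall, standing close beside the strainer; origin at the centre of its underside. Leave it alone.
- jar_b: Bystander, loose: closed glass jar with a red cap, 72 mm across, 125 tall; origin at the centre of its underside. Leave it alone.
- jar_c: Bystander, loose: closed amber jar with a green cap, 68 mm across, 110 tall; origin at the centre of its underside. Leave it alone.
- beaker: Bystander, loose: open clear beaker, 76 mm across, 105 tall; origin at the centre of its underside. Leave it alone.
- bowl: Bystander, loose: open yellow bowl, 90 mm across, 40 tall; origin at the centre of its underside. Leave it alone.
There are look-alikes about, which are no part of the job. Leave any blue look-alike of the stand alone.

How it is judged:
By the outcome, as a careful person would: the job done as asked, in the order asked, and still so for the second after the job is handed in, with the robot touching nothing.
It also fails if it takes over 69 s, if anything falls off the work surface, if the arm or the gripper's body presses on something with over 40 N, if the wrist force passes 120 N, or if a joint passes its speed limit or range.

## Robot

A 7-joint arm with a two-finger parallel gripper is mounted at the origin on the work surface. World frame = base frame: x ahead of the robot, y to its left, z up, the work surface at z = 0. Lengths are in mm, angles in rad, forces in N, time in s.
With the tool pointing down it reaches from about 350 to 775 mm from the base axis. Payload 3.1 kg.
Tool frame: the origin (TCP) lies midway between the tips of the shut fingers; the grasp point (between the pads) lies bot.grip_point_offset behind it (bot.grip_point_offset is the distance from the TCP to the grasp point, in mm); z points along the fingers, x is the direction in which the jaws open and shut, and the axes are right-handed (so a half turn about z gives the same grasp; the last joint's range is limited). The gripper opens to 85 mm and grips with 20 to 120 N. Pads are 22 mm wide; open, the fingers measure 114 mm over their backs; the gripper's body (76 mm by 85 mm) begins 54 mm behind the grasp point. The pads swing forward as they close: fully open they stand 13 mm farther back than shut.
Start: joints at [1.302, 0.311, 0.014, 1.512, -0.004, 1.319, -0.027], TCP at [123.706, -535.924, 231.304] pointing down, gripper open.
Joint ranges: [-2.7, 2.7], [-0.3, 1.91], [-1.27, 1.3], [0.12, 2.57], [-1.44, 4.58], [0.2, 2.03], [-3.05, 3.05]. Speed limits (rad/s): [2.79, 2.79, 3.14, 3.14, 3.14, 3.14, 3.14].

## Interface

Orientations are given as a 3x3 rotation matrix whose columns are the frame's x, y, z axes.
In Python, from workcell import readout, imaging, job_done, bot gives the robot as it stands. The module is installed in compiled form; this text tells all that it offers.
- The arm moves only by the shell command python3 -m inch 'ROWS' [FORCE]. ROWS is JSON, one flat list of numbers, 7 for each row, row after row: the turn, a rotation vector about the tool's x, y, z each as a share of 2 pi rad, from -1 to 1, then the shift along the tool's x, y, z each as a share of 10 cm, from -1 to 1, then the opening, from 0 (shut) to 1 (fully open). In form: [wx, wy, wz, dx, dy, dz, gripper, wx, wy, wz, dx, dy, dz, gripper, ...]. A call has 1 to 20 rows; each row is the pose to reach, as a shift and turn from the pose commanded when the call began, along the tool's axes at that moment, turning the shorter way round; what a row does not reach only later rows make up. A row lasts 1/8 s, in which the tool goes at most 62.5 mm and 10.7 degrees, less where a joint would pass 70% of its speed; a pose out of reach is approached as far as the arm can. A call with a number of a shift or a turn outside -1 to 1 is refused whole. A call with a gripper value outside its range is refused whole. The fingers move at their own pace and stop on an object; FORCE is the grip in N (left out, the last holds). Time passes only in rows, so rows that repeat a pose let the fingers close. It gives the time, the measured TCP pose, the force and the opening at its end, in the units of the state.
- readout.read_state(): the state, without advancing time (a new reading comes with each control period).
- imaging.get_image(name): name is "scene" or "top"; returns the picture (384x512x3 uint8, red, green, blue); there is no depth.
- imaging.camera_info(name): a dict with "camera_matrix" (3x3 intrinsics, pixels), "R" (3x3) and "t" (3): a world point X has camera coordinates R X + t. Camera axes: x right, y down, z forward; pixel columns grow to the right and rows downward; lengths in mm; the calibration is good to about 2 mm. A picture is of the moment at which its call begins. camera_info takes no time and is no camera call.
- job_done(): hands the job in, once; it reports no verdict.
The state is a dict: "time_s": time; "q": joint angles; "qd": joint speeds; "effort": joint torques, N m; "ee_pos": TCP position; "tool_rot": TCP orientation; "wrist_force": force on the tool from outside, world axes, zero at the start; "moment": the same for the moment, N m; "grip_width": finger opening in mm.
Only numpy, scipy, OpenCV 4.12 (cv2) and the standard library are available. Lean on these libraries where they do the work, as an engineer would, in place of code of your own. Each camera call takes 0.05 s, during which the arm holds its last target.

## Working session

There is one attempt and no reset: what is moved stays moved. The work goes in short steps, Python scripts to look and compute and a shell command to move; the robot and the scene stay as the last step left them, time stands still between calls to the robot, and variables do not carry over. Pictures are saved under pics/ and viewed, and the job is handed in when it is done.

```bash
mkdir -p pics; ls; python3 - <<'E'
from workcell import readout, imaging, bot
import cv2, numpy as np
s=readout.read_state()
for k,v in s.items(): print(k,np.round(v,3).tolist())
print(bot.grip_point_offset, [a for a in dir(bot) if a[0]!='_'])
for n in ("scene","top"):
    im=imaging.get_image(n); cv2.imwrite(f"pics/{n}0.png",im[:,:,::-1])
    c=imaging.camera_info(n); print(n,{k:np.round(v,4).tolist() for k,v in c.items()})
E
```

```text
pics
time_s 0.0
q [1.302, 0.312, 0.014, 1.513, -0.004, 1.319, -0.027]
qd [-0.0, 0.0, 0.0, -0.001, -0.002, -0.001, -0.001]
effort [0.0, -37.992, 0.146, -23.059, 0.012, 0.014, 0.0]
ee_pos [123.493, -535.197, 230.223]
tool_rot [[0.225, -0.974, -0.001], [-0.974, -0.225, 0.002], [-0.002, 0.0, -1.0]]
wrist_force [-0.924, 0.031, 0.604]
moment [0.012, -0.016, 0.009]
grip_width 85.401
18.700000000000003 ['MotionError', 'grip_point_offset']
scene {'camera_matrix': [[371.8164, 0.0, 250.9135], [0.0, 371.8164, 191.8222], [0.0, 0.0, 1.0]], 'R': [[-0.8278, 0.5611, 0.0029], [0.464, 0.6875, -0.5587], [-0.3155, -0.4611, -0.8294]], 't': [432.5325, -212.2179, 1522.856]}
top {'camera_matrix': [[441.6468, 0.0, 262.2727], [0.0, 441.6468, 188.033], [0.0, 0.0, 1.0]], 'R': [[-0.0114, -0.9999, 0.0055], [-0.997, 0.0109, -0.0768], [0.0768, -0.0063, -0.997]], 't': [45.4656, 545.6987, 1448.7539]}
```

View pics/scene0.png

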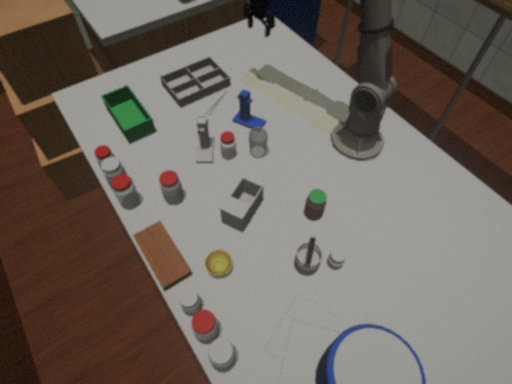

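View pics/top0.png

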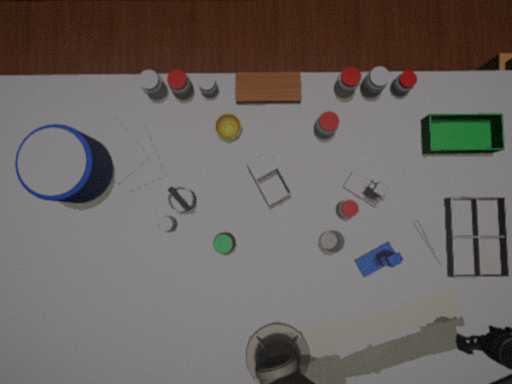

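```bash
cat > h.py <<'E'
import numpy as np, cv2
from workcell import readout, imaging
CI={n:imaging.camera_info(n) for n in("scene","top")}
def proj(n,X):
    c=CI[n]; p=np.atleast_2d(X)@np.array(c["R"]).T+np.array(c["t"]); u=p@np.array(c["camera_matrix"]).T
    return u[:,:2]/u[:,2:]
def ray(n,uv):
    c=CI[n];R=np.array(c["R"]);t=np.array(c["t"])
    d=R.T@np.linalg.inv(c["camera_matrix"])@np.array([uv[0],uv[1],1.]); return -R.T@t,d
def at_z(n,uv,z):
    o,d=ray(n,uv); return o+d*(z-o[2])/d[2]
def crop(n,im,x0,y0,w,h,s,fn,grid=10):
    a=cv2.resize(im[y0:y0+h,x0:x0+w,::-1],None,fx=s,fy=s,interpolation=cv2.INTER_CUBIC)
    a=cv2.convertScaleAbs(a,alpha=1.5,beta=10)
    for k in range(0,w):
        if (x0+k)%grid==0: cv2.putText(a,str(x0+k),(k*s,8),0,.3,(0,255,255),1); a[10:16,k*s]=(0,255,255)
    for k in range(0,h):
        if (y0+k)%grid==0: cv2.putText(a,str(y0+k),(0,k*s+4),0,.3,(0,255,255),1); a[k*s,20:26]=(0,255,255)
    cv2.imwrite(fn,a)
E
python3 - <<'E'
from h import *
for n,ws in(("top",[("stand",320,165,95,115),("box",235,145,65,70),("str",150,175,60,65)]),("scene",[("stand",185,85,90,90),("box",210,170,70,65),("str",285,225,70,60)])):
    im=cv2.imread(f"pics/{n}0.png")[:,:,::-1]
    for nm,x,y,w,h in ws: crop(n,im,x,y,w,h,int(min(780//w,590//h,8)),f"pics/c_{n}_{nm}.png",5)
E
```

```text
(no output)
```

View pics/c_top_stand.png

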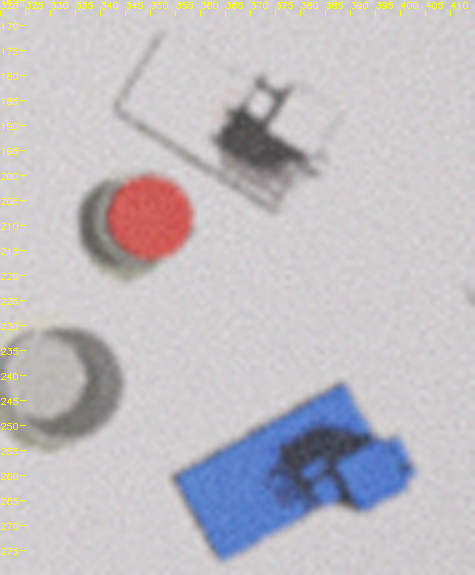

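View pics/c_scene_stand.png

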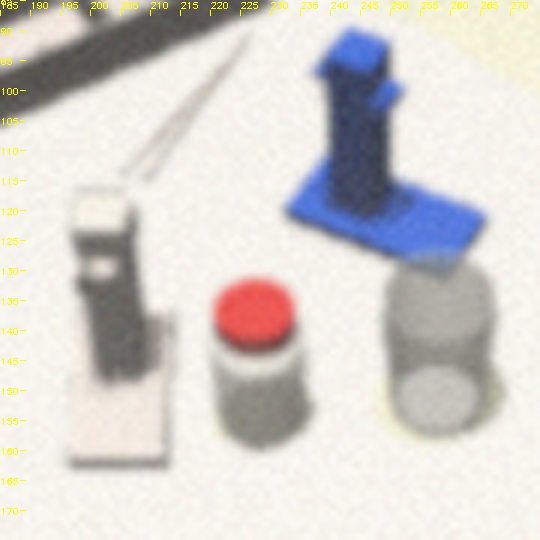

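View pics/c_top_box.png

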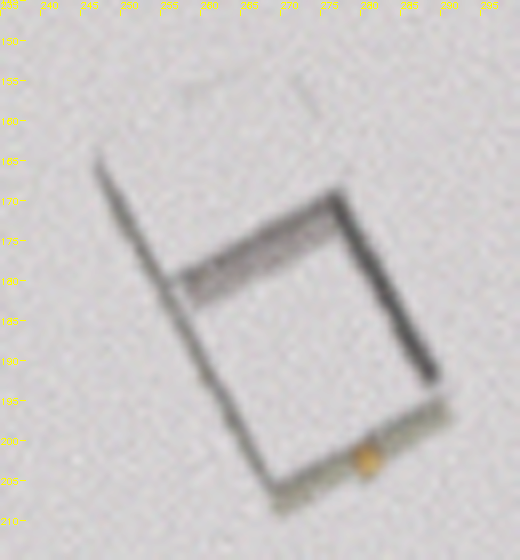

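View pics/c_scene_box.png

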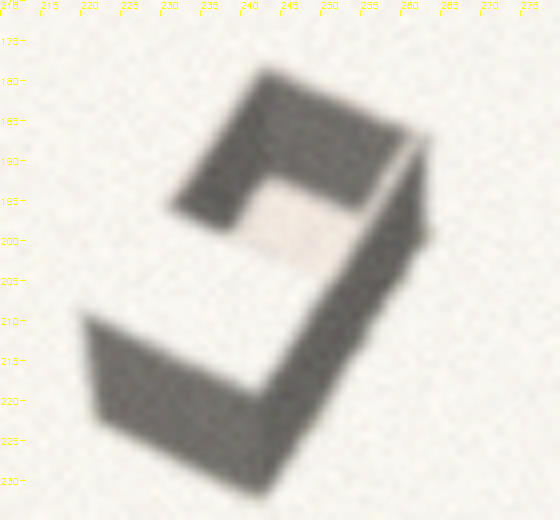

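View pics/c_top_str.png

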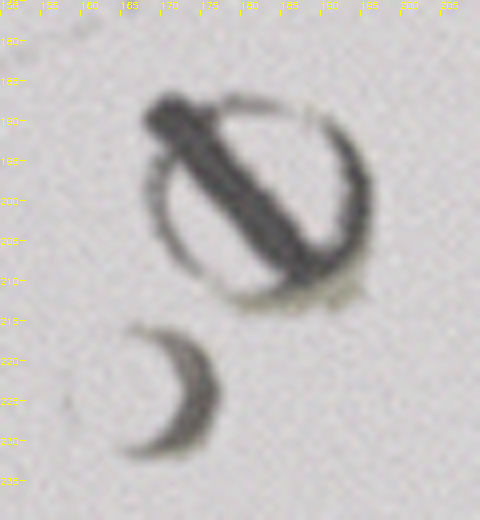

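View pics/c_scene_str.png

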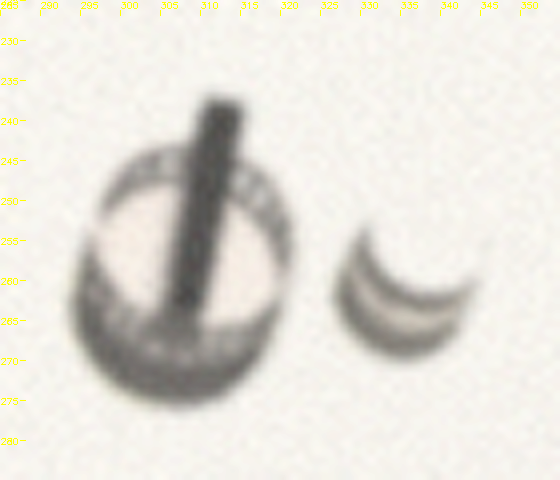

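```bash
cat > fit.py <<'E'
from h import *
from scipy.optimize import least_squares
def T(p,X):
    x,y,a=p; X=np.atleast_2d(np.array(X,float)); c,s=np.cos(a),np.sin(a)
    return np.c_[x+c*X[:,0]-s*X[:,1], y+s*X[:,0]+c*X[:,1], X[:,2]]
def fit(corr,p0):
    f=lambda p:np.concatenate([(proj(n,T(p,X))-np.array(uv))[0] for n,X,uv in corr])
    r=least_squares(f,p0,loss='soft_l1'); return r.x,f(r.x).reshape(-1,2)
def boxl(x0,x1,y0,y1,z0,z1):
    v=np.array([[x,y,z] for x in(x0,x1) for y in(y0,y1) for z in(z0,z1)],float)
    return [(v[i],v[j]) for i in range(8) for j in range(i) if (v[i]!=v[j]).sum()==1]
def circ(r,z,c=(0,0)):
    t=np.linspace(0,2*np.pi,33); v=np.c_[c[0]+r*np.cos(t),c[1]+r*np.sin(t),0*t+z]; return list(zip(v[:-1],v[1:]))
M={'stand':boxl(-45,85,-32,32,0,12)+boxl(-17,17,-17,17,12,150)+boxl(17,31,-8,8,118.5,125)+boxl(-31,-17,-8,8,118.5,125),
'box':boxl(-56,96,-42,42,0,90)+boxl(-51,91,-37,37,6,90)+boxl(36,96,-42,42,90,95),
'str':circ(40,0)+circ(40,80)+boxl(-42,42,-8,8,96,116)}
def overlay(n,im,M_,p,x0,y0,w,h,s,fn,Tf=T):
    a=cv2.resize(im[y0:y0+h,x0:x0+w,::-1],None,fx=s,fy=s,interpolation=cv2.INTER_CUBIC); a=cv2.convertScaleAbs(a,alpha=1.3)
    for A,B in M_:
        q=proj(n,Tf(p,[A,B])); q=((q-[x0,y0]+.5)*s).astype(int); cv2.line(a,tuple(map(int,q[0])),tuple(map(int,q[1])),(0,0,255),1,cv2.LINE_AA)
    cv2.imwrite(fn,a)
E
python3 - <<'E'
from fit import *
st=[("top",[85,32,12],(343.4,186.6)),("top",[85,-32,12],(352,172)),("top",[-45,32,12],(375,206)),
("scene",[85,-32,12],(196.4,161.3)),("scene",[85,32,12],(213,161.3)),]
o=at_z("top",(368,195),12); print(o)
p,r=fit(st,[o[0],o[1],1.0]); print('stand',p,r.round(1).tolist())
bx=[("scene",[96,42,95],(242.5,218.5)),("scene",[96,-42,95],(220.5,209.5)),("scene",[36,-42,95],(231,196)),("scene",[-51,-37,90],(243,178.5)),("scene",[-56,42,90],(263,186)),
("scene",[96,42,0],(243,231.5)),("scene",[96,-42,0],(222.5,222)),("top",[-51,-37,90],(289,192)),("top",[36,-37,90],(276.5,169)),("top",[-56,42,90],(268.8,205.5))]
o=at_z("top",(273,190),6);b,r=fit(bx,[o[0],o[1],.49]); print('box',b,r.round(1).tolist())
s_=[("top",[42,0,116],(168.8,188.5)),("top",[-42,0,116],(190,210)),("scene",[42,0,116],(312,237)),("scene",[-42,0,116],(307,264))]
o=at_z("top",(180,200),106);s,r=fit(s_,[o[0],o[1],.8]); print('str',s,r.round(1).tolist())
np.save('poses.npy',[p,b,s])
W={"top":[("stand",p,320,165,95,115),("box",b,235,145,65,70),("str",s,150,175,60,65)],"scene":[("stand",p,185,85,90,90),("box",b,210,170,70,65),("str",s,285,225,70,60)]}
for n in W:
    im=cv2.imread(f"pics/{n}0.png")[:,:,::-1]
    tiles=[]
    for nm,pp,x,y,w,h in W[n]:
        overlay(n,im,M[nm],pp,x,y,w,h,6,f"pics/o_{n}_{nm}.png")
        t=cv2.imread(f"pics/o_{n}_{nm}.png"); tiles.append(cv2.resize(t,(390,int(t.shape[0]*390/t.shape[1]))))
    a=np.zeros((960,780,3),np.uint8)
    a=[cv2.copyMakeBorder(t,0,480-min(480,t.shape[0]),0,0,0) [:480] for t in tiles]
    cv2.imwrite(f"pics/ov_{n}1.png",np.hstack(a[:2])); cv2.imwrite(f"pics/ov_{n}2.png",a[2])
E
```

```text
[ 519.58167905 -314.38997589   12.        ]
stand [ 530.39647067 -317.10576807    1.01875973] [[-1.4, 0.3], [-0.4, -1.4], [0.6, 0.9], [-0.3, -0.2], [-0.3, -0.7]]
box [5.54093210e+02 1.18095639e+01 4.97610446e-01] [[0.4, 0.0], [-0.1, -1.2], [-1.7, -1.1], [-0.3, -0.7], [0.6, -0.7], [0.3, 0.8], [-0.3, 0.5], [0.1, 0.1], [-0.8, -0.7], [-0.7, 0.1]]
str [507.30593468 297.31556756   0.92018027] [[-0.1, 2.5], [0.2, -2.8], [-1.4, 21.2], [2.6, -30.9]]
```

View pics/ov_top1.png

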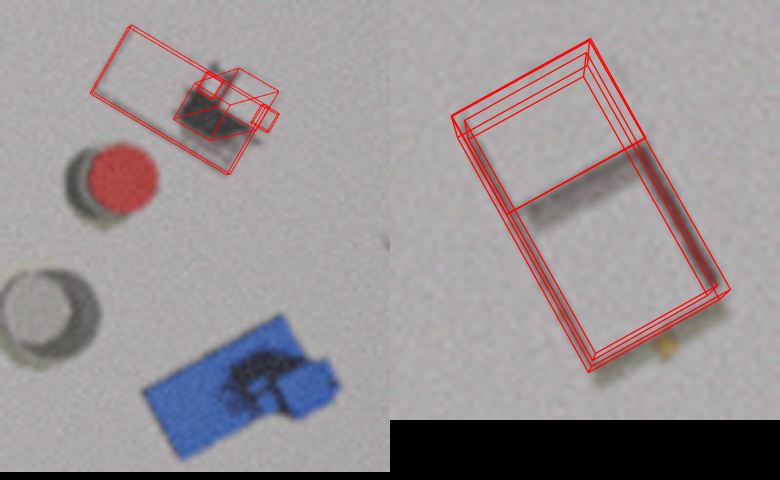

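View pics/ov_scene1.png

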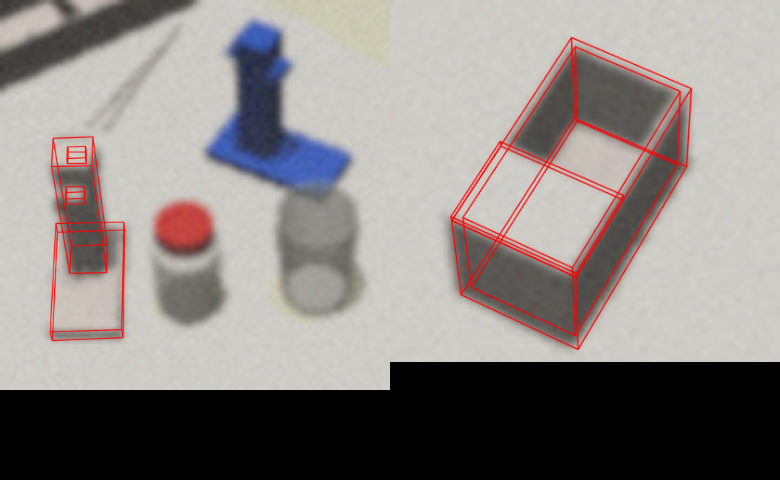

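```bash
python3 -c "
import cv2,numpy as np
a=cv2.imread('pics/ov_top2.png');b=cv2.imread('pics/ov_scene2.png');cv2.imwrite('pics/ov_str.png',np.hstack([a,b]))"
```

```text
(no output)
```

View pics/ov_str.png

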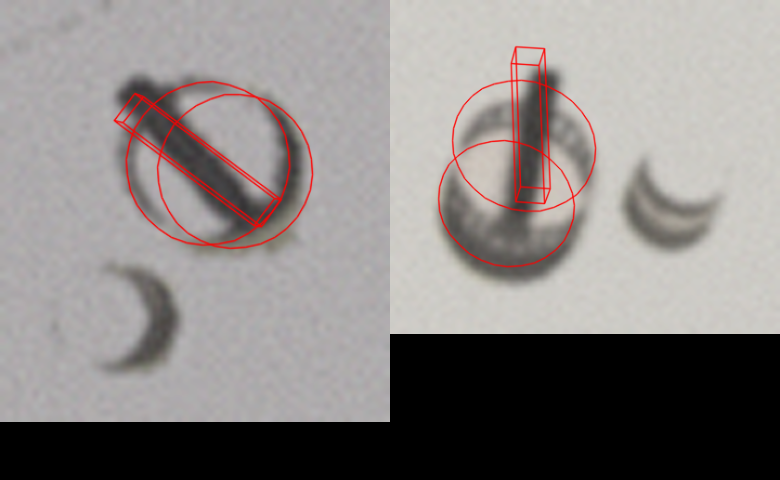

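```bash
cat > ref.py <<'E'
from fit import *
from scipy.optimize import minimize
def gmap(im):
    g=cv2.cvtColor(im,cv2.COLOR_RGB2GRAY).astype(np.float32); g=cv2.GaussianBlur(g,(0,0),.8)
    return np.hypot(cv2.Sobel(g,cv2.CV_32F,1,0),cv2.Sobel(g,cv2.CV_32F,0,1))
def sam(edges,k=25):
    t=np.linspace(0,1,k)[:,None]; return np.vstack([A*(1-t)+B*t for A,B in edges])
def refine(ims,edges,p0,off=0.0,cap=150,Tf=T,d=(1,1,.01)):
    G={n:np.minimum(gmap(ims[n]),cap) for n in ims}
    S={n:sam(edges[n] if isinstance(edges,dict) else edges) for n in ims}
    def f(p,sc=1):
        v=0
        for n in ims:
            q=proj(n,Tf(p,S[n])).astype(np.float32)+off
            v-=cv2.remap(G[n],q[:,0][None],q[:,1][None],cv2.INTER_LINEAR).mean()
        return v
    best=None
    rng=np.random.default_rng(0)
    for k in range(25):
        q0=np.array(p0)+(rng.normal(size=len(p0))*np.array([4,4,.04]) if k else 0)
        r=minimize(f,q0,method='Nelder-Mead',options=dict(initial_simplex=np.vstack([q0]+[q0+np.eye(3)[i]*[3,3,.03] for i in range(3)])))
        if best is None or r.fun<best.fun: best=r
    return best.x,best.fun,f(p0)
E
cat > r1.py <<'E'
from ref import *
p,b,s=np.load('poses.npy')
s_=[("top",[42,0,116],(168.8,188.5)),("top",[-42,0,116],(190,210)),("scene",[-42,0,116],(312,237)),("scene",[42,0,116],(307,264))]
o=at_z("top",(180,200),106);s,r=fit(s_,[o[0],o[1],.8]); print('str',s,r.round(1).tolist())
ims={n:cv2.imread(f"pics/{n}0.png")[:,:,::-1].copy() for n in("top","scene")}
def L(*v): v=[np.array(a,float) for a in v]; return list(zip(v[:-1],v[1:]))
stE={"top":L([85,-32,12],[85,32,12],[-45,32,12])+L([85,-32,0],[85,32,0],[-45,32,0])+L([17,17,12],[17,17,150]),
"scene":L([85,-32,12],[85,32,12],[85,32,0],[85,-32,0],[85,-32,12])+L([17,-17,12],[17,17,12],[17,17,150],[17,-17,150],[17,-17,12])+L([17,-17,150],[-17,-17,150],[-17,17,150],[17,17,150])}
bE={"top":L([36,-42,95],[36,42,95])+L([36,-37,90],[-51,-37,90])+L([-56,42,90],[36,42,90])+L([-56,42,0],[36,42,0]),
"scene":L([36,42,95],[96,42,95],[96,-42,95],[36,-42,95],[36,-42,90])+L([36,-37,90],[-51,-37,90],[-51,37,90])+L([96,42,95],[96,42,0],[-56,42,0],[-56,42,90])+L([96,42,0],[96,-42,0],[96,-42,95])+L([-51,-37,6],[-51,-37,90])}
bar=L([42,8,116],[-42,8,116],[-42,-8,116],[42,-8,116],[42,8,116]); sE={"top":bar,"scene":bar+circ(40,0)}
W={"top":[("stand",320,165,95,115),("box",235,145,65,70),("str",150,175,60,65)],"scene":[("stand",185,85,90,90),("box",210,170,70,65),("str",285,225,70,60)]}
R={}
for nm,E_,q in(("stand",stE,p),("box",bE,b),("str",sE,s)):
    for off in(0,-.5):
        R[nm,off]=refine(ims,E_,q,off); print(nm,off,R[nm,off][0].round(3),[round(float(x),2) for x in R[nm,off][1:]])
    for n in ims:
        R2=refine({n:ims[n]},E_,q,0); print('  only',n,R2[0].round(3))
np.save('poses.npy',[R[k,0][0] for k in("stand","box","str")])
for n in W:
    a=[]
    for nm,x,y,w,h in W[n]:
        overlay(n,ims[n],M[nm],R[nm,0][0],x,y,w,h,6,f"pics/o.png"); t=cv2.imread("pics/o.png"); t=cv2.resize(t,None,fx=290/t.shape[0],fy=290/t.shape[0]); a.append(t)
    cv2.imwrite(f"pics/ov_{n}.png",np.hstack(a))
A,B=[cv2.imread(f"pics/ov_{n}.png") for n in W]; w=max(A.shape[1],B.shape[1])
cv2.imwrite("pics/ov2.png",np.vstack([cv2.copyMakeBorder(t,0,0,0,w-t.shape[1],0) for t in(A,B)]))
E
python3 r1.py
```

```text
str [511.81878757 302.41712201   0.7316429 ] [[-0.0, -0.8], [-3.2, -2.4], [0.1, -1.6], [0.8, -4.0]]
stand 0 [ 528.602 -313.309    0.989] [-157.76, -143.08]
stand -0.5 [ 528.582 -312.61     1.005] [-152.49, -137.32]
  only top [ 545.927 -320.61     1.146]
  only scene [ 527.565 -313.858    0.979]
box 0 [5.52797e+02 1.42960e+01 4.74000e-01] [-213.43, -206.0]
box -0.5 [5.51781e+02 1.37910e+01 4.85000e-01] [-210.46, -198.91]
  only top [5.52715e+02 1.45720e+01 4.72000e-01]
  only scene [5.53585e+02 1.29630e+01 4.92000e-01]
str 0 [513.314 303.715   0.705] [-242.62, -238.46]
str -0.5 [511.819 303.24    0.703] [-228.54, -226.27]
  only top [513.145 302.107   0.73 ]
  only scene [514.106 307.368   0.714]
```

View pics/ov2.png

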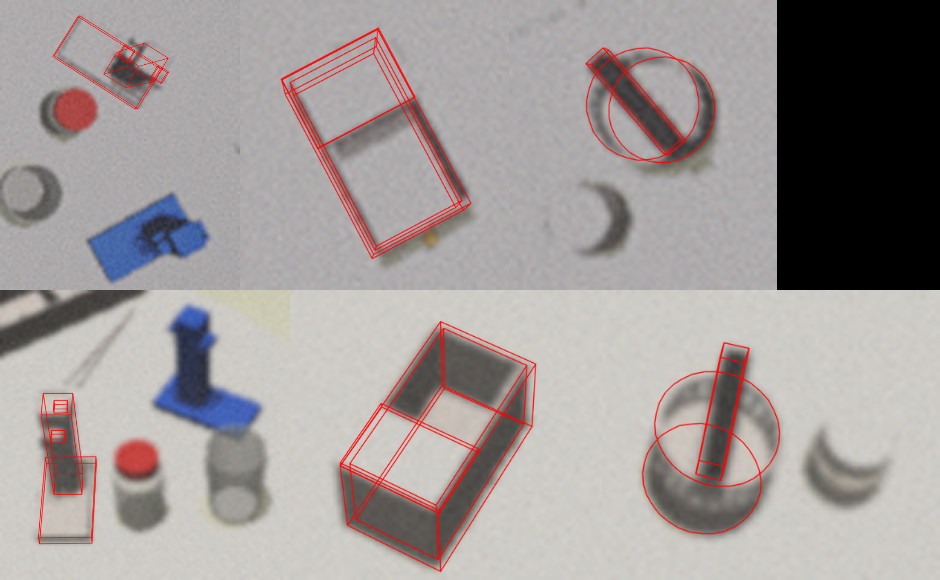

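```bash
cat > plan.py <<'E'
import numpy as np, heapq
# side view, box frame: obstacles rectangles (x0,x1,z0,z1)
OB=[(-56,-51,0,90),(91,96,0,90),(36,96,90,95),(-56,96,-50,6)]
GR=130.; 
def parts(phi,grz=130.):
    # stand polygons in stand frame: list of sample points on boundary
    P=[]
    def rect(x0,x1,z0,z1,ang=0,c=(0,0)):
        n=lambda a,b:np.linspace(a,b,max(2,int(abs(b-a)/2.5)+1))
        pts=[(x,z) for x in n(x0,x1) for z in(z0,z1)]+[(x,z) for z in n(z0,z1) for x in(x0,x1)]
        pts=np.array(pts); 
        cs,sn=np.cos(ang),np.sin(ang)
        P.append(np.c_[c[0]+cs*pts[:,0]+sn*pts[:,1],c[1]-sn*pts[:,0]+cs*pts[:,1]])
    rect(-45,85,0,12);rect(-17,17,12,150);rect(17,31,108.5,125);rect(-31,-17,108.5,125)
    # gripper: phi = tool lean (about +y) relative to the stand
    rect(-13,13,-22,54,phi,(0,grz)); rect(-43,43,54,150,phi,(0,grz))
    return np.vstack(P)
def clear(x,z,th,P):
    c,s=np.cos(th),np.sin(th)
    X=x+c*P[:,0]+s*P[:,1]; Z=z-s*P[:,0]+c*P[:,1]
    d=1e9
    for a,b,e,f in OB:
        dx=np.maximum(a-X,X-b); dz=np.maximum(e-Z,Z-f)
        m=np.where((dx>0)&(dz>0),np.hypot(dx,dz),np.maximum(dx,dz)); d=min(d,m.min())
    # obstacle corners inside moving body handled roughly: corners of obstacles vs solid
    return d
def solid(x,z,th):
    # obstacle corner depth vs stand foot/riser
    c,s=np.cos(th),np.sin(th); d=1e9
    C=np.array([(36,90),(36,95),(-51,90),(-56,90),(-51,60),(-51,30),(36,92.5)],float)-[x,z]
    lx=c*C[:,0]-s*C[:,1]; lz=s*C[:,0]+c*C[:,1]
    for a,b,e,f in((-45,85,0,12),(-17,17,12,150),(17,31,108.5,125),(-31,-17,108.5,125)):
        dx=np.maximum(a-lx,lx-b);dz=np.maximum(e-lz,lz-f)
        d=min(d,np.where((dx>0)&(dz>0),np.hypot(dx,dz),np.maximum(dx,dz)).min())
    return d
if __name__=="__main__":
    import sys
    for phi in (0,-.3,-.5):
        P=parts(phi); P=P
        xs=np.arange(-60,30,3.);zs=np.arange(6,160,3.);ts=np.radians(np.arange(0,64,2.))
        Cl=np.empty((len(xs),len(zs),len(ts)))
        for i,x in enumerate(xs):
            for j,z in enumerate(zs):
                for k,t in enumerate(ts): 
                    v=solid(x,z,t); Cl[i,j,k]=v if v<0.5 else min(v,clear(x,z,t,P))
        # relax the floor contact at final: allow goal (x=0,z=6)
        np.save(f'cl{phi}.npy',Cl)
        for tmax in(30,34,38,42,46,50,56,62):
            K=int(tmax//2)+1
            # widest path (bottleneck) from goal x~0,z=9,th=0 to z=159
            g=(int(np.argmin(abs(xs-0))),1,0)
            best=np.full(Cl.shape,-9e9);best[g]=min(99,3);h=[(-3,g)];prev={}
            end=None
            while h:
                v,u=heapq.heappop(h);v=-v
                if v<best[u]:continue
                if u[1]==len(zs)-1: end=u;break
                for d in((1,0,0),(-1,0,0),(0,1,0),(0,-1,0),(0,0,1),(0,0,-1),(1,1,0),(-1,1,0),(0,1,1),(0,1,-1),(1,0,1),(-1,0,-1),(-1,0,1),(1,0,-1),(-1,1,1),(1,1,-1)):
                    w=tuple(np.add(u,d))
                    if min(w)<0 or w[0]>=len(xs) or w[1]>=len(zs) or w[2]>=K: continue
                    nv=min(v,Cl[w])
                    if nv>best[w] and nv>0: best[w]=nv;prev[w]=u;heapq.heappush(h,(-nv,w))
            print(phi,tmax,None if end is None else round(best[end],1))
            if end and tmax in(46,62):
                path=[end]
                while path[-1] in prev: path.append(prev[path[-1]])
                print([(int(xs[a]),int(zs[b]),int(round(np.degrees(ts[c]))),round(float(Cl[a,b,c]),1)) for a,b,c in path[::3]])
E
time python3 plan.py
```

```text
0 30 3.0
0 34 3.0
0 38 3.0
0 42 3.0
0 46 3.0
[(-60, 159, 0, 64.9), (-60, 150, 0, 56.1), (-60, 141, 0, 47.3), (-60, 132, 0, 38.6), (-60, 123, 0, 30.1), (-60, 114, 0, 22.0), (-60, 105, 0, 14.9), (-60, 96, 2, 5.7), (-60, 96, 8, 4.7), (-60, 96, 14, 3.6), (-60, 99, 18, 5.8), (-60, 99, 24, 4.6), (-60, 99, 30, 3.3), (-60, 102, 34, 4.9), (-60, 102, 40, 3.4), (-51, 96, 42, 4.5), (-42, 87, 42, 3.8), (-33, 78, 42, 3.1), (-24, 72, 40, 3.6), (-15, 69, 36, 4.2), (-9, 63, 30, 3.0), (-6, 54, 24, 3.9), (-3, 45, 18, 4.6), (-3, 36, 12, 4.0), (-3, 27, 6, 3.2), (-3, 18, 0, 3.0), (0, 9, 0, 3.0)]
0 50 3.0
0 56 3.0
0 62 3.0
[(-60, 159, 0, 64.9), (-60, 150, 0, 56.1), (-60, 141, 0, 47.3), (-60, 132, 0, 38.6), (-60, 123, 0, 30.1), (-60, 114, 0, 22.0), (-60, 105, 0, 14.9), (-60, 96, 2, 5.7), (-60, 96, 8, 4.7), (-60, 96, 14, 3.6), (-60, 99, 18, 5.8), (-60, 99, 24, 4.6), (-60, 99, 30, 3.3), (-60, 102, 34, 4.9), (-60, 102, 40, 3.4), (-51, 96, 42, 4.5), (-42, 87, 42, 3.8), (-33, 78, 42, 3.1), (-24, 72, 40, 3.6), (-15, 69, 36, 4.2), (-9, 63, 30, 3.0), (-6, 54, 24, 3.9), (-3, 45, 18, 4.6), (-3, 36, 12, 4.0), (-3, 27,
[... 1722 characters left out ...]
 45, 18, 4.6), (-3, 36, 12, 4.0), (-3, 27, 6, 3.2), (-3, 18, 0, 3.0), (0, 9, 0, 3.0)]
-0.5 50 3.0
-0.5 56 3.0
-0.5 62 3.0
[(-60, 159, 0, 64.9), (-60, 150, 0, 56.1), (-60, 141, 0, 47.3), (-60, 132, 0, 38.6), (-60, 123, 0, 30.1), (-60, 114, 0, 22.0), (-60, 105, 0, 14.9), (-60, 96, 2, 5.7), (-60, 96, 8, 4.7), (-60, 96, 14, 3.6), (-60, 99, 18, 5.8), (-60, 99, 24, 4.6), (-60, 99, 30, 3.3), (-60, 102, 34, 4.9), (-60, 102, 40, 3.4), (-51, 96, 42, 4.5), (-42, 87, 42, 3.8), (-33, 78, 42, 3.1), (-24, 72, 40, 3.6), (-15, 69, 36, 4.2), (-9, 63, 30, 3.0), (-6, 54, 24, 3.9), (-3, 45, 18, 4.6), (-3, 36, 12, 4.0), (-3, 27, 6, 3.2), (-3, 18, 0, 3.0), (0, 9, 0, 3.0)]
real	0m41.752s
user	0m41.362s
sys	0m0.116s
```

```bash
cat > plan2.py <<'E'
from plan import *
phi=0
P=parts(phi)
xs=np.arange(-60,30,2.);zs=np.arange(6,150,2.);ts=np.radians(np.arange(0,46,2.))
import os
if os.path.exists('cl.npy'): Cl=np.load('cl.npy')
else:
    Cl=np.empty((len(xs),len(zs),len(ts)))
    for i,x in enumerate(xs):
        for j,z in enumerate(zs):
            for k,t in enumerate(ts):
                v=solid(x,z,t); Cl[i,j,k]=v if v<0.5 else min(v,clear(x,z,t,P))
    np.save('cl.npy',Cl)
for tmax in(22,24,26,28,30,32,34,36,40,44):
    K=int(tmax//2)+1
    # lower bottleneck via binary search on thr + shortest path
    def path(thr):
        start=(int(np.argmin(abs(xs-0))),6,0)
        D={start:0};h=[(0,start)];prev={}
        while h:
            v,u=heapq.heappop(h)
            if v>D[u]: continue
            if zs[u[1]]>=140:
                p=[u]
                while p[-1] in prev:p.append(prev[p[-1]])
                return p
            for d in np.ndindex(3,3,3):
                w=(u[0]+d[0]-1,u[1]+d[1]-1,u[2]+d[2]-1)
                if w==u or min(w)<0 or w[0]>=len(xs) or w[1]>=len(zs) or w[2]>=K or Cl[w]<thr: continue
                c=v+np.hypot(2*np.hypot(d[0]-1,d[1]-1),3*(d[2]-1))
                if c<D.get(w,1e9): D[w]=c;prev[w]=u;heapq.heappush(h,(c,w))
    lo=None
    for thr in np.arange(1,9,.5):
        p=path(thr)
        if p is None:break
        lo=(thr,p)
    print(tmax,lo and lo[0])
    if lo and tmax in(30,36,40): print([(int(xs[a]),int(zs[b]),int(round(np.degrees(ts[c]))),round(float(Cl[a,b,c]),1)) for a,b,c in lo[1][::3]])
E
time python3 plan2.py
```

```text
22 5.0
24 5.0
26 5.0
28 5.0
30 5.0
[(-50, 140, 28, 12.1), (-50, 134, 28, 9.2), (-50, 128, 28, 6.4), (-50, 122, 28, 5.3), (-50, 116, 28, 6.3), (-44, 110, 28, 7.9), (-38, 104, 28, 10.4), (-32, 98, 28, 12.9), (-26, 92, 28, 13.5), (-20, 86, 28, 11.0), (-14, 80, 28, 8.5), (-8, 74, 28, 6.1), (-2, 68, 24, 6.7), (0, 62, 18, 6.5), (0, 56, 12, 5.4), (0, 50, 6, 5.2), (0, 44, 0, 6.0), (0, 38, 0, 6.0), (0, 32, 0, 6.0), (0, 26, 0, 6.0), (0, 20, 0, 6.0)]
32 5.0
34 5.0
36 5.0
[(-50, 140, 28, 12.1), (-50, 134, 28, 9.2), (-50, 128, 28, 6.4), (-50, 122, 28, 5.3), (-50, 116, 28, 6.3), (-44, 110, 28, 7.9), (-38, 104, 28, 10.4), (-32, 98, 28, 12.9), (-26, 92, 28, 13.5), (-20, 86, 28, 11.0), (-14, 80, 28, 8.5), (-8, 74, 28, 6.1), (-2, 68, 24, 6.7), (0, 62, 18, 6.5), (0, 56, 12, 5.4), (0, 50, 6, 5.2), (0, 44, 0, 6.0), (0, 38, 0, 6.0), (0, 32, 0, 6.0), (0, 26, 0, 6.0), (0, 20, 0, 6.0)]
40 5.0
[(-50, 140, 28, 12.1), (-50, 134, 28, 9.2), (-50, 128, 28, 6.4), (-50, 122, 28, 5.3), (-50, 116, 28, 6.3), (-44, 110, 28, 7.9), (-38, 104, 28, 10.4), (-32, 98, 28, 12.9), (-26, 92, 28, 13.5), (-20, 86, 28, 11.0), (-14, 80, 28, 8.5), (-8, 74, 28, 6.1), (-2, 68, 24, 6.7), (0, 62, 18, 6.5), (0, 56, 12, 5.4), (0, 50, 6, 5.2), (0, 44, 0, 6.0), (0, 38, 0, 6.0), (0, 32, 0, 6.0), (0, 26, 0, 6.0), (0, 20, 0, 6.0)]
44 5.0
real	2m23.109s
user	2m21.487s
sys	0m0.117s
```

```bash
python3 - <<'E'
from fit import *
p=[528.6,-313.2,.995]
im={n:cv2.imread(f"pics/{n}0.png")[:,:,::-1].copy() for n in("top","scene")}
overlay("top",im["top"],M["stand"],p,335,163,60,55,10,"pics/a.png"); overlay("scene",im["scene"],M["stand"],p,188,105,35,65,8,"pics/b.png")
a,b=cv2.imread("pics/a.png"),cv2.imread("pics/b.png"); b=b[:,:]; h=550
b=cv2.resize(b,(int(b.shape[1]*h/b.shape[0]),h)); cv2.imwrite("pics/st.png",np.hstack([a,b])[:, :800])
for n,z,uv in(("jar",105,(347.5,208)),("pot",65,(167.5,223.5)),):
    c=at_z("top",uv,z); print(n,c.round(), proj("scene",c).round(1))
E
```

```text
jar [ 474. -226.  105.] [[227.8 136.7]]
pot [432. 345.  65.] [[335.9 251.6]]
```

View pics/st.png

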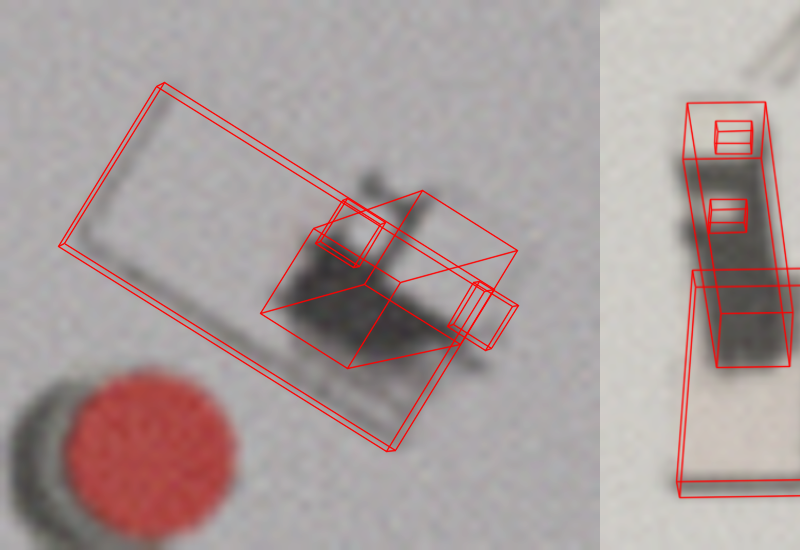

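```bash
python3 - <<'E'
from fit import *
im={n:cv2.imread(f"pics/{n}0.png")[:,:,::-1].copy() for n in("top","scene")}
ps=[[528.6,-313.2,.995],[525,-322,1.0]]
o=[]
for p in ps:
    overlay("top",im["top"],M["stand"],p,338,166,56,48,7,"pics/a.png"); overlay("scene",im["scene"],M["stand"],p,188,108,38,60,9,"pics/b.png")
    o.append([cv2.imread("pics/a.png"),cv2.imread("pics/b.png")])
    print(proj("scene",T(p,[[85,-32,6],[85,32,6],[0,0,150]])).round(1).tolist())
b=np.hstack([q[1] for q in o]); cv2.imwrite("pics/stb.png",b); cv2.imwrite("pics/sta.png",np.hstack([q[0] for q in o]))
E
```

```text
[[196.7, 162.4], [213.2, 162.1], [202.2, 119.9]]
[[196.5, 160.5], [212.9, 160.2], [201.9, 118.1]]
```

View pics/stb.png

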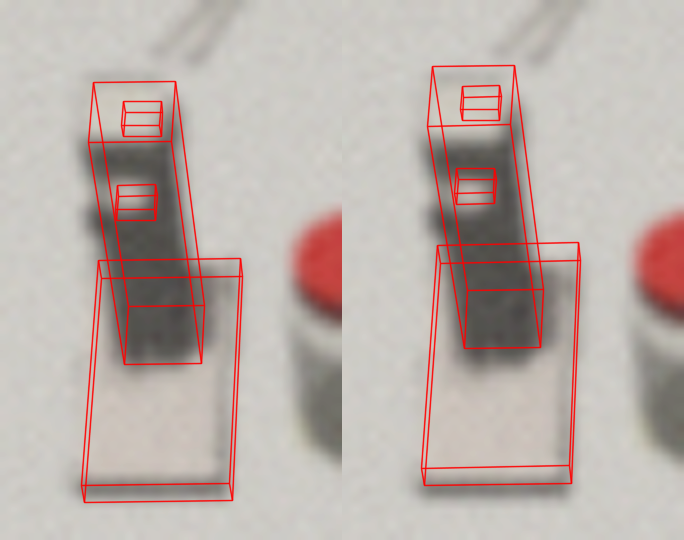

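View pics/sta.png

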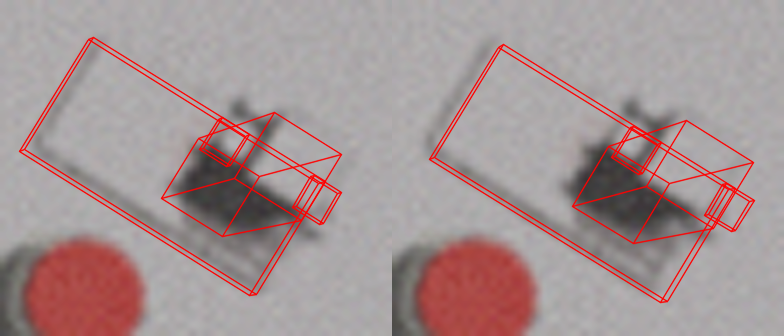

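```bash
cat > r2.py <<'E'
from ref import *
ims={n:cv2.imread(f"pics/{n}0.png")[:,:,::-1].copy() for n in("top","scene")}
def L(*v): v=[np.array(a,float) for a in v]; return list(zip(v[:-1],v[1:]))
G={n:cv2.GaussianBlur(cv2.cvtColor(ims[n],cv2.COLOR_RGB2GRAY).astype(np.float32),(0,0),.5) for n in ims}
E={"top":L([85,-28,6],[85,32,6],[-40,32,6]),"scene":L([85,-32,6],[85,32,6])+L([83,32,6],[20,32,6])}
S={n:sam(E[n],40) for n in E}
for use in(("top",),("scene",),("top","scene")):
  for off in(0,-.5):
    def f(p):
        v=0
        for n in use:
            q=proj(n,T(p,S[n])).astype(np.float32)+off
            v+=cv2.remap(G[n],q[:,0][None],q[:,1][None],cv2.INTER_LINEAR).mean()
        return v
    best=None
    for k in range(60):
        rng=np.random.default_rng(k); q0=np.array([527,-316,1.0])+rng.normal(size=3)*[5,5,.04]
        r=minimize(f,q0,method='Nelder-Mead',options=dict(initial_simplex=np.vstack([q0]+[q0+np.eye(3)[i]*[3,3,.03] for i in range(3)])))
        if best is None or r.fun<best.fun: best=r
    print(use,off,best.x.round(3),round(best.fun,2),round(f([528.6,-313.2,.995]),2))
E
python3 r2.py
```

```text
('top',) 0 [ 555.804 -331.75     1.197] 107.92 123.1
('top',) -0.5 [ 552.447 -328.313    1.37 ] 105.74 124.89
('scene',) 0 [ 578.743 -388.308    2.596] 82.61 127.52
('scene',) -0.5 [ 535.723 -405.329    1.58 ] 77.28 122.19
('top', 'scene') 0 [ 531.545 -317.722    0.993] 232.02 250.62
('top', 'scene') -0.5 [ 552.386 -330.467    1.392] 235.72 247.09
```

```bash
cat > mv.py <<'E'
import numpy as np,sys
from workcell import readout
from scipy.spatial.transform import Rotation as Ro
def tgt_rot(yaw,tilt=0.):
    """tool pose holding stand with stand yaw `yaw`, stand tilted by `tilt` (long end down); tool x=-stand y, tool z=-stand z"""
    Rs=Ro.from_euler('z',yaw).as_matrix()@Ro.from_euler('y',tilt).as_matrix()
    return np.c_[-Rs[:,1],-Rs[:,0],-Rs[:,2]]
def rel(pos,R,base=None):
    s=readout.read_state()
    p0,R0=(np.array(s['ee_pos']),np.array(s['tool_rot'])) if base is None else base
    d=R0.T@(np.array(pos)-p0)/100; w=Ro.from_matrix(R0.T@R).as_rotvec()/(2*np.pi)
    return np.r_[w,d]
def show(*a,**k): print(rel(*a,**k).round(4).tolist())
def st():
    s=readout.read_state(); R=np.array(s['tool_rot']); print('t',round(s['time_s'],2),'pos',np.round(s['ee_pos'],1).tolist(),'jaw',round(np.degrees(np.arctan2(R[1,0],R[0,0])),1),'z',R[:,2].round(3).tolist(),'q',np.round(s['q'],2).tolist(),'F',np.round(s['wrist_force'],1).tolist(),'M',np.round(s['moment'],2).tolist(),'w',round(s['grip_width'],1))
E
python3 -m inch '[0,0,0,-0.25,-0.9,0,0.7, 0,0,0,-0.25,-0.9,0,0.7]' 
python3 -m inch '[0,0,0,-0.25,-0.9,0,0.7, 0,0,0,-0.25,-0.9,0,0.7]' 
python3 -c "
from mv import *; st(); show([531,-317.4,200],tgt_rot(1.0))"
```

```text
time_s: 0.35
ee_pos: [209.1, -489.0, 230.7]
tool_rot: [[0.229, -0.974, 0.002], [-0.974, -0.229, 0.002], [-0.002, -0.002, -1.0]]
wrist_force: [-0.1, -0.2, -0.1]
grip_width: 59.9
time_s: 0.6
ee_pos: [291.6, -443.7, 230.8]
tool_rot: [[0.23, -0.973, 0.001], [-0.973, -0.23, 0.002], [-0.002, -0.002, -1.0]]
wrist_force: [0.0, -0.9, -0.5]
grip_width: 59.9
t 0.6 pos [291.6, -443.7, 230.8] jaw -76.7 z [0.001, 0.002, -1.0] q [1.03, 0.28, -0.09, 1.56, 0.02, 1.31, -0.4] F [0.0, -0.9, -0.5] M [0.01, -0.01, 0.0] w 59.9
[-0.0004, 0.0002, -0.1222, -0.6772, -2.6199, 0.3146]
```

```bash

python3 -m inch '[0,0,0,-0.22,-0.9,0,0.7, 0,0,0,-0.22,-0.9,0,0.7]' >/dev/null
python3 -m inch '[0,0,0,-0.22,-0.9,0,0.7, 0,0,0,-0.22,-0.9,0,0.7]' >/dev/null
python3 -c "
from mv import *; st(); show([531,-317.4,190],tgt_rot(1.0))"
```

```text
t 1.1 pos [456.7, -359.7, 230.6] jaw -76.7 z [0.001, 0.003, -1.0] q [0.77, 0.38, -0.18, 1.42, 0.07, 1.35, -0.75] F [-0.8, -0.2, 0.1] M [-0.01, -0.0, -0.01] w 59.8
[-0.0004, 0.0003, -0.1222, -0.24, -0.82, 0.408]
```

```bash

python3 -m inch '[0,0,-0.1222,-0.24,-0.82,0.4,0.7, 0,0,-0.1222,-0.24,-0.82,0.4,0.7, 0,0,-0.1222,-0.24,-0.82,0.4,0.7, 0,0,-0.1222,-0.24,-0.82,0.4,0.7, 0,0,-0.1222,-0.24,-0.82,0.4,0.7, 0,0,-0.1222,-0.24,-0.82,0.4,0.7]' >/dev/null
python3 - <<'E'
from mv import *; st(); show([531,-317.4,113.3],tgt_rot(1.0))
from h import *
a=imaging.get_image("top");b=imaging.get_image("scene")
crop("top",a,330,150,75,75,6,"pics/g1t.png",5);crop("scene",b,175,80,60,90,6,"pics/g1s.png",5)
E
```

```text
t 1.85 pos [527.5, -321.6, 191.0] jaw -33.2 z [-0.001, 0.0, -1.0] q [0.74, 0.5, -0.34, 1.37, 0.17, 1.31, -0.18] F [-0.9, 0.0, -0.6] M [0.01, 0.02, 0.03] w 59.7
[-0.0, 0.0001, -0.0013, 0.0064, -0.0541, 0.7768]
```

View pics/g1s.png

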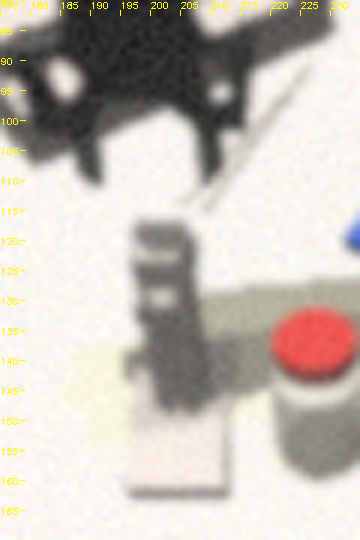

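View pics/g1t.png

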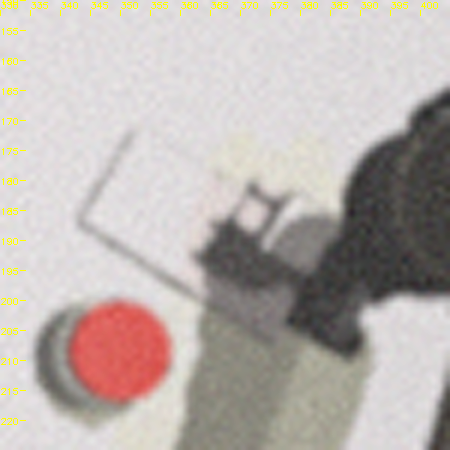

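```bash
python3 - <<'E'
from fit import *
for uv,z in(((371.7,184.5),125),((342.9,186.2),6),((351.5,171.2),6)):
    print(at_z("top",uv,z).round(1))
for p in([528.6,-313.2,.995],[531,-317.4,1.0]):
    print(T(p,[[24,0,125],[85,32,6],[85,-32,6],[0,0,150]]).round(1).tolist())
    print(proj("scene",T(p,[[31,0,121.75],[85,32,6],[85,-32,6],[0,0,150]])).round(1).tolist())
E
```

```text
[ 545.4 -299.   125. ]
[ 550.5 -232.2    6. ]
[ 601.  -262.5    6. ]
[[541.7, -293.1, 125.0], [548.0, -224.5, 6.0], [601.7, -259.3, 6.0], [528.6, -313.2, 150.0]]
[[202.6, 131.4], [213.2, 162.1], [196.7, 162.4], [202.2, 119.9]]
[[544.0, -297.2, 125.0], [550.0, -228.6, 6.0], [603.9, -263.2, 6.0], [531.0, -317.4, 150.0]]
[[201.5, 131.0], [212.2, 161.7], [195.7, 162.0], [201.1, 119.5]]
```

```bash

python3 -m inch '[0,0,-0.001,0.005,-0.045,0.4,0.7, 0,0,-0.001,0.005,-0.045,0.7,0.7, 0,0,-0.001,0.005,-0.045,0.777,0.7, 0,0,-0.001,0.005,-0.045,0.777,0.7, 0,0,-0.001,0.005,-0.045,0.777,0.2, 0,0,-0.001,0.005,-0.045,0.777,0.2, 0,0,-0.001,0.005,-0.045,0.777,0.2, 0,0,-0.001,0.005,-0.045,0.777,0.2]' 100
python3 -c "
from mv import *; st()"
```

```text
time_s: 2.95
ee_pos: [531.4, -318.5, 115.6]
tool_rot: [[0.842, -0.54, 0.002], [-0.54, -0.842, -0.001], [0.003, 0.0, -1.0]]
wrist_force: [-1.7, 1.1, 5.7]
grip_width: 33.1
t 2.95 pos [531.4, -318.5, 115.6] jaw -32.7 z [0.002, -0.001, -1.0] q [0.73, 0.56, -0.33, 1.47, 0.19, 1.15, -0.2] F [-1.7, 1.1, 5.7] M [0.17, 0.41, -0.02] w 33.1
```

```bash

python3 -m inch '[0,0,0,0,0,-0.3,0.2, 0,0,0,0,0,-0.8,0.2, 0,0,0,0,0,-1,0.2, 0,0,0,0,0,-1,0.2]' 110
python3 - <<'E'
from mv import *; st()
from h import *
a=imaging.get_image("top");b=imaging.get_image("scene")
crop("top",a,330,140,75,75,6,"pics/g2t.png",5);crop("scene",b,170,55,65,110,5,"pics/g2s.png",5)
x=cv2.imread("pics/g2t.png");y=cv2.imread("pics/g2s.png");h=550
cv2.imwrite("pics/g2.png",np.hstack([cv2.resize(v,(int(v.shape[1]*h/v.shape[0]),h)) for v in(x,y)])[:,:900])
E
```

```text
time_s: 3.45
ee_pos: [531.9, -318.5, 215.3]
tool_rot: [[0.842, -0.539, 0.004], [-0.539, -0.842, -0.002], [0.004, -0.0, -1.0]]
wrist_force: [-0.6, -0.1, -2.3]
grip_width: 32.5
t 3.45 pos [531.9, -318.5, 215.3] jaw -32.6 z [0.004, -0.002, -1.0] q [0.74, 0.49, -0.35, 1.32, 0.16, 1.36, -0.18] F [-0.6, -0.1, -2.3] M [-0.02, 0.02, 0.02] w 32.5
```

View pics/g2.png

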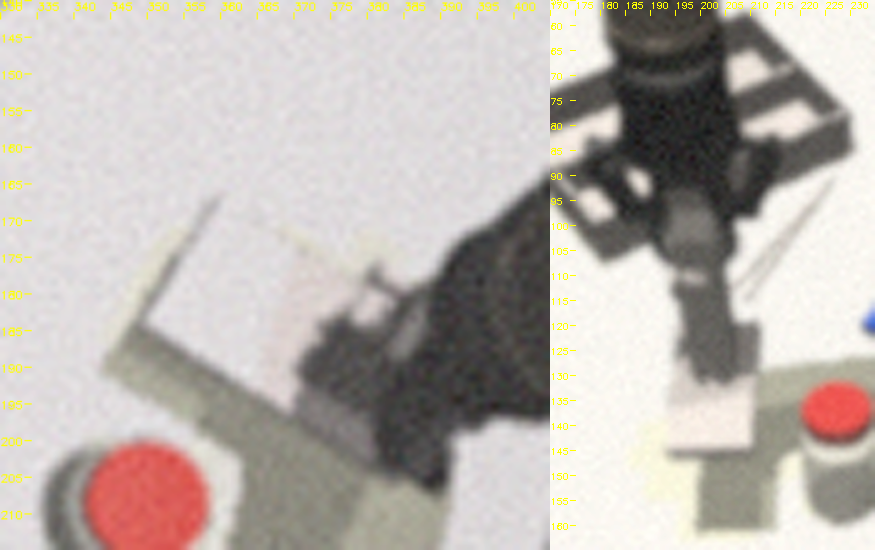

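```bash
cat >> fit.py <<'E'
def Tt(p,X):
    """p=(x,y,yaw,z,tilt) stand frame to world"""
    from scipy.spatial.transform import Rotation as Ro
    Rm=Ro.from_euler('z',p[2]).as_matrix()@Ro.from_euler('y',p[4]).as_matrix()
    return np.atleast_2d(np.array(X,float))@Rm.T+[p[0],p[1],p[3]]
E
python3 - <<'E'
from fit import *
import numpy as np
from h import *
a=imaging.get_image("top");b=imaging.get_image("scene")
p=[531.9,-318.5,1.0,100,0]
print(proj("top",Tt(p,[[85,32,0],[85,32,12],[85,-32,6]])).round(1).tolist())
overlay("top",a,M["stand"],p,335,150,60,60,7,"pics/a.png",Tt); overlay("scene",b,M["stand"],p,185,90,40,60,7,"pics/b.png",Tt)
cv2.imwrite("pics/g3.png",np.hstack([cv2.imread("pics/a.png"),cv2.imread("pics/b.png")]))
E
```

```text
[[347.7, 183.7], [348.5, 183.3], [358.6, 166.4]]
```

View pics/g3.png

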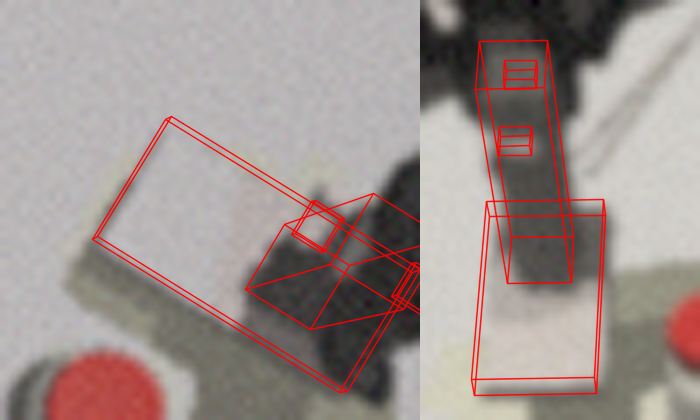

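```bash

python3 -m inch '[0,0,0,0,0,-0.35,0.2, 0,0,0,0,0,-0.7,0.2, 0,0,0,-0.2,-0.27,-0.7,0.2, 0,0,0,-0.4,-0.53,-0.7,0.2, 0,0,0,-0.6,-0.8,-0.7,0.2]' >/dev/null
python3 -m inch '[0,0,0,-0.2,-0.27,0,0.2, 0,0,0,-0.4,-0.54,0,0.2, 0,0,0,-0.62,-0.83,0,0.2]' >/dev/null
python3 - <<'E'
from mv import *; from fit import Tt
st(); bx=[553,13.5,.483]
def tcp(x,z,til,y=0,bx=bx):
    c,s=np.cos(bx[2]),np.sin(bx[2]); return Tt([bx[0]+c*x-s*y,bx[1]+s*x+c*y,bx[2],z,til],[0,0,115.6])[0],tgt_rot(bx[2],til)
show(*tcp(-50,165,0)); show(*tcp(-50,165,np.radians(28)))
print(tcp(-50,165,np.radians(28))[0])
E
```

```text
t 4.65 pos [515.0, -114.1, 281.9] jaw -32.7 z [-0.003, 0.0, -1.0] q [0.53, 0.28, -0.44, 1.46, 0.12, 1.43, -0.49] F [0.5, 0.2, -2.9] M [-0.01, -0.06, -0.03] w 32.4
[0.0003, 0.0004, 0.0824, -0.6166, -0.8447, 0.0141]
[-0.0757, -0.0198, 0.0808, -0.3478, -1.3165, 0.1482]
[556.78234415  15.48357447 267.06874173]
```

```bash

python3 -m inch '[0,0,0.02,-0.2,-0.28,0,0.2, 0,0,0.042,-0.4,-0.56,0,0.2, 0,0,0.064,-0.6,-0.84,0,0.2, 0,0,0.0824,-0.617,-0.845,0,0.2]' >/dev/null
cat >> mv.py <<'E'
from fit import Tt
BX=[553,13.5,.483]; TZ=115.6
def tcp(x,z,deg,y=0,bx=BX,tz=TZ,dyaw=0):
    c,s=np.cos(bx[2]),np.sin(bx[2]); t=np.radians(deg); return Tt([bx[0]+c*x-s*y,bx[1]+s*x+c*y,bx[2]+dyaw,z,t],[0,0,tz])[0],tgt_rot(bx[2]+dyaw,t)
E
python3 - <<'E'
from mv import *
st(); 
for a in((-50,165,14),(-50,165,28)): show(*tcp(*a))
E
```

```text
t 5.15 pos [508.4, -5.7, 282.3] jaw -62.1 z [-0.003, 0.003, -1.0] q [0.33, 0.23, -0.43, 1.51, 0.1, 1.42, -1.19] F [0.6, 0.1, -2.1] M [-0.12, 0.07, 0.0] w 32.4
[-0.0387, 0.0005, 0.0007, 0.0379, -0.2635, 0.0514]
[-0.0776, 0.0004, 0.0007, 0.0393, -0.5266, 0.1521]
```

```bash

python3 -m inch '[-0.02,0,0,0.03,-0.13,0.02,0.2, -0.039,0,0,0.038,-0.264,0.05,0.2, -0.059,0,0,0.038,-0.4,0.1,0.2, -0.0776,0,0,0.038,-0.527,0.15,0.2, -0.0776,0,0,0.038,-0.527,0.15,0.2]' >/dev/null
python3 - <<'E'
from mv import *
st(); show(*tcp(-50,165,28))
from h import *
from fit import *
a=imaging.get_image("top");b=imaging.get_image("scene")
p=[553-50*np.cos(.483),13.5-50*np.sin(.483),.483,165,np.radians(28)]
def two(fn,wa,wb,s):
    def both(n,im,w,f):
        overlay(n,im,M["stand"],p,*w,s,f,Tt)
        t=cv2.imread(f)
        for A,B in M["box"]:
            q=((proj(n,T([553,13.5,.483],[A,B]))-w[:2]+.5)*s).astype(int); cv2.line(t,tuple(map(int,q[0])),tuple(map(int,q[1])),(0,255,0),1,cv2.LINE_AA)
        return t
    A=both("top",a,wa,"pics/a.png");B=both("scene",b,wb,"pics/b.png")
    h=max(A.shape[0],B.shape[0]); cv2.imwrite(fn,np.hstack([cv2.copyMakeBorder(v,0,h-v.shape[0],0,0,0) for v in(A,B)]))
two("pics/g4.png",(235,130,75,85),(205,125,75,110),5)
E
```

```text
t 5.78 pos [558.6, 13.0, 260.9] jaw -62.1 z [-0.423, -0.218, -0.879] q [0.02, 0.72, -0.38, 0.94, 0.35, 2.0, -1.35] F [-0.3, -0.7, -2.5] M [0.4, -0.73, -0.01] w 32.6
[0.0012, 0.0006, 0.0011, -0.0312, 0.0332, -0.0521]
```

View pics/g4.png

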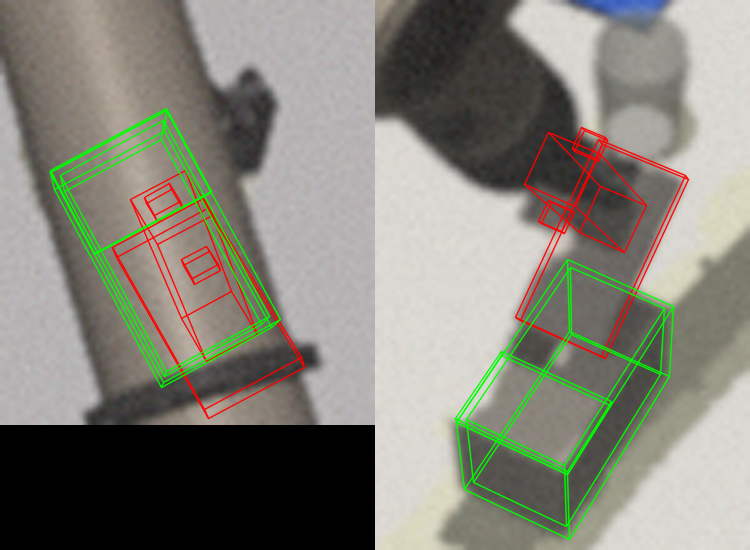

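```bash
python3 - <<'E'
from h import *
b=imaging.get_image("scene")
crop("scene",b,205,125,75,110,5,"pics/g5.png",5)
E
sed -i 's/^for tmax in.*/for tmax in(20,22,24,26):/; s/tmax in(30,36,40)/True/' plan2.py; python3 plan2.py
```

```text
20 5.0
[(-54, 140, 20, 18.9), (-54, 134, 20, 14.2), (-54, 128, 20, 10.9), (-54, 122, 20, 8.8), (-54, 116, 20, 6.8), (-54, 110, 20, 6.0), (-52, 104, 20, 5.5), (-46, 98, 20, 8.5), (-40, 92, 20, 5.6), (-34, 90, 20, 5.8), (-28, 88, 20, 6.0), (-22, 86, 20, 6.2), (-16, 84, 20, 6.3), (-10, 82, 20, 6.5), (-4, 78, 20, 5.8), (0, 72, 14, 5.6), (0, 66, 10, 5.2), (0, 60, 4, 5.4), (0, 54, 0, 6.0), (0, 48, 0, 6.0), (0, 42, 0, 6.0), (0, 36, 0, 6.0), (0, 30, 0, 6.0), (0, 24, 0, 6.0), (0, 18, 0, 6.0)]
22 5.0
[(-54, 140, 22, 17.3), (-54, 134, 22, 13.3), (-54, 128, 22, 10.8), (-54, 122, 22, 8.6), (-54, 116, 22, 6.7), (-54, 110, 22, 6.7), (-48, 104, 22, 6.5), (-42, 98, 22, 9.8), (-36, 92, 22, 7.5), (-30, 88, 22, 6.0), (-24, 86, 22, 6.4), (-18, 84, 22, 6.8), (-12, 80, 22, 5.3), (-6, 78, 22, 5.9), (0, 72, 18, 6.5), (0, 66, 12, 5.4), (0, 60, 6, 5.2), (0, 54, 0, 6.0), (0, 48, 0, 6.0), (0, 42, 0, 6.0), (0, 36, 0, 6.0), (0, 30, 0, 6.0), (0, 24, 0, 6.0), (0, 18, 0, 6.0)]
24 5.0
[(-52, 140, 24, 14.7), (-52, 134, 24, 11.3), (-52, 128, 24, 8.8), (-52, 122, 24, 6.4), (-52, 116, 24, 5.5), (-50, 110, 24, 5.0), (-44, 104, 24, 7.7), (-38, 98, 24, 10.8), (-32, 92, 24, 9.6), (-26, 86, 24, 6.5), (-20, 82, 24, 5.3), (-14, 80, 24, 5.9), (-8, 78, 24, 6.5), (-2, 72, 20, 6.7), (0, 66, 14, 5.6), (0, 60, 8, 5.2), (0, 54, 2, 5.6), (0, 48, 0, 6.0), (0, 42, 0, 6.0), (0, 36, 0, 6.0), (0, 30, 0, 6.0), (0, 24, 0, 6.0), (0, 18, 0, 6.0)]
26 5.0
[(-52, 140, 26, 13.9), (-52, 134, 26, 11.2), (-52, 128, 26, 8.6), (-52, 122, 26, 6.4), (-52, 116, 26, 6.4), (-48, 110, 26, 6.8), (-42, 108, 26, 6.0), (-36, 104, 26, 7.0), (-30, 98, 26, 9.7), (-24, 92, 26, 12.5), (-18, 86, 26, 10.9), (-12, 80, 26, 8.1), (-6, 74, 26, 5.9), (0, 68, 20, 7.0), (0, 62, 14, 5.6), (0, 56, 8, 5.2), (0, 50, 2, 5.6), (0, 44, 0, 6.0), (0, 38, 0, 6.0), (0, 32, 0, 6.0), (0, 26, 0, 6.0), (0, 20, 0, 6.0)]
```

View pics/g5.png

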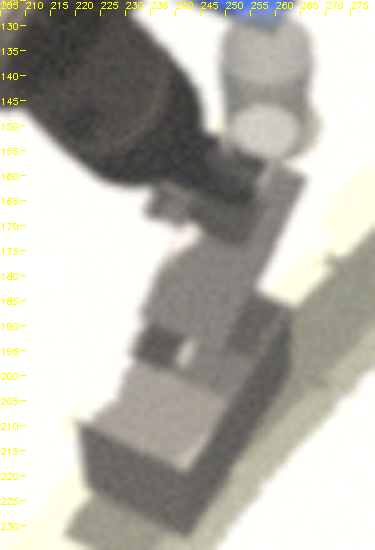

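```bash
cat >> mv.py <<'E'
def held(tz=TZ):
    """stand pose from the tool: origin, rot"""
    s=readout.read_state(); R=np.array(s['tool_rot']); Rs=np.c_[-R[:,1],-R[:,0],-R[:,2]]
    return np.array(s['ee_pos'])+R[:,2]*tz,Rs
def inbox(bx=BX):
    o,Rs=held(); c,s=np.cos(bx[2]),np.sin(bx[2]); d=o-[bx[0],bx[1],0]
    print('stand in box x %.1f y %.1f z %.1f tilt %.1f yaw %.1f roll %.1f'%(c*d[0]+s*d[1],-s*d[0]+c*d[1],o[2],np.degrees(-np.arcsin(Rs[2,0])),np.degrees(np.arctan2(Rs[1,0],Rs[0,0])-bx[2]),np.degrees(np.arctan2(Rs[2,1],Rs[2,2]))))
E
python3 - <<'E'
from mv import *; from fit import *
inbox(); o,Rs=held()
im=imaging.get_image("scene"); imt=imaging.get_image("top")
Tf=lambda p,X:np.atleast_2d(X)@Rs.T+o
overlay("scene",im,M["stand"],None,205,125,75,110,5,"pics/g6.png",Tf)
t=cv2.imread("pics/g6.png")
for A,B in M["box"]:
    q=((proj("scene",T(BX,[A,B]))-[205,125]+.5)*5).astype(int); cv2.line(t,tuple(map(int,q[0])),tuple(map(int,q[1])),(0,255,0),1,cv2.LINE_AA)
cv2.imwrite("pics/g6.png",t)
E
```

```text
stand in box x -51.4 y -5.3 z 166.9 tilt 27.9 yaw -0.0 roll -0.0
```

View pics/g6.png

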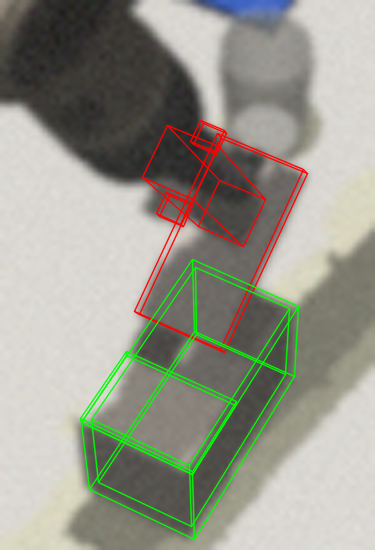

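```bash
cat > icp.py <<'E'
from ref import *
def L(*v): v=[np.array(a,float) for a in v]; return list(zip(v[:-1],v[1:]))
def icp(ims,E,p,Tf=T,R=3,it=15,verbose=True,sh=(0,0)):
    G={n:cv2.GaussianBlur(cv2.cvtColor(ims[n],cv2.COLOR_RGB2GRAY).astype(np.float32),(0,0),.7) for n in ims}
    p=np.array(p,float)
    for _ in range(it):
        obs=[]
        for n in E:
            for ei,(A,B) in enumerate(E[n]):
                t=np.linspace(.1,.9,15)[:,None]; X=A*(1-t)+B*t; q=proj(n,Tf(p,X)); a=proj(n,Tf(p,[A,B])); d=a[1]-a[0]; d/=np.linalg.norm(d); nn=np.array([-d[1],d[0]])
                off=np.arange(-R,R+.01,.1)
                pts=(q[:,None]+off[None,:,None]*nn).astype(np.float32)
                I=cv2.remap(G[n],pts[...,0],pts[...,1],cv2.INTER_CUBIC).mean(0)
                g=np.abs(np.gradient(I)); k=g.argmax(); 
                w=g[max(0,k-8):k+9]; oo=off[max(0,k-8):k+9]
                obs.append((n,ei,X,nn,q,(w*oo).sum()/w.sum(),g[k]))
        def f(pp):
            r=[]
            for n,ei,X,nn,q,o,g in obs:
                if g<.6: continue
                r.append((((proj(n,Tf(pp,X))-q)@nn)-o).mean())
            return np.array(r)
        r=least_squares(f,p,loss='soft_l1',f_scale=.3); p=r.x
    if verbose:
        for (n,ei,X,nn,q,o,g) in obs: print('  ',n,ei,'off %.2f g %.1f'%(((proj(n,Tf(p,X))-q)@nn).mean()-o,g))
    return p
bE={"top":L([36,-42,95],[36,42,95])+L([36,-37,90],[-51,-37,90])+L([-51,37,90],[36,37,90]),
"scene":L([36,42,95],[96,42,95],[96,-42,95],[36,-42,95])+L([-10,-37,90],[-51,-37,90],[-51,37,90])+L([96,42,90],[96,42,0],[-56,42,0],[-56,42,90])+L([96,42,0],[96,-42,0],[96,-42,90])+L([-51,-37,20],[-51,-37,90])+L([-51,-37,6],[-51,0,6])}
if __name__=="__main__":
    ims={n:cv2.imread(f"pics/{n}0.png")[:,:,::-1].copy() for n in("top","scene")}
    for use in(("scene",),("top",),("top","scene")):
        p=icp({n:ims[n] for n in use},{n:bE[n] for n in use},[553,13,.483],verbose=len(use)==2); print(use,p.round(3))
E
python3 icp.py
```

```text
('scene',) [5.56298e+02 1.10010e+01 5.23000e-01]
('top',) [5.5292e+02 1.3459e+01 4.7800e-01]
   top 0 off 0.38 g 2.2
   top 1 off 0.39 g 3.1
   top 2 off 2.74 g 1.9
   scene 0 off -0.29 g 3.3
   scene 1 off 0.35 g 3.1
   scene 2 off -2.76 g 0.1
   scene 3 off -0.59 g 3.3
   scene 4 off -0.22 g 3.1
   scene 5 off 2.68 g 1.6
   scene 6 off 0.21 g 3.3
   scene 7 off -0.66 g 3.1
   scene 8 off -0.08 g 3.1
   scene 9 off 0.44 g 3.2
   scene 10 off 2.39 g 1.7
   scene 11 off 0.09 g 2.7
('top', 'scene') [5.55993e+02 1.03470e+01 5.19000e-01]
```

```bash
cat > icp2.py <<'E'
from icp import *
ims={n:cv2.imread(f"pics/{n}0.png")[:,:,::-1].copy() for n in("top","scene")}
E={"top":[("e",)+e for e in L([36,-42,95],[36,42,95])+L([30,-37,90],[-51,-37,90])]+[("r",)+e for e in L([-45,42,45],[80,42,45])],
"scene":[("e",)+e for e in bE["scene"]]}
G={n:cv2.GaussianBlur(cv2.cvtColor(ims[n],cv2.COLOR_RGB2GRAY).astype(np.float32),(0,0),.6) for n in ims}
def prof(p,R=3):
    out=[]
    for n in E:
        for ei,(ty,A,B) in enumerate(E[n]):
            t=np.linspace(.08,.92,21)[:,None]; X=A*(1-t)+B*t; q=proj(n,T(p,X)); a=proj(n,T(p,[A,B])); d=(a[1]-a[0])/np.linalg.norm(a[1]-a[0]); nn=np.array([-d[1],d[0]]); off=np.arange(-R,R+.01,.1)
            # per-point maxima (robust median)
            pts=(q[:,None]+off[None,:,None]*nn).astype(np.float32); I=cv2.remap(G[n],pts[...,0],pts[...,1],cv2.INTER_CUBIC)
            I=cv2.GaussianBlur(I,(1,5),0) 
            g=np.abs(np.gradient(I,axis=1)) if ty=="e" else I.max(1,keepdims=True)-I
            k=g.argmax(1); out.append((n,ei,X,nn,q,off[k],np.median(g.max(1))))
    return out
p=np.array([553,13.3,.483])
for _ in range(12):
    obs=prof(p)
    def f(pp): return np.concatenate([((proj(n,T(pp,X))-q)@nn-o) for n,ei,X,nn,q,o,g in obs if g>.8])
    p=least_squares(f,p,loss='cauchy',f_scale=.4).x
obs=prof(p)
for n,ei,X,nn,q,o,g in obs: print(n,ei,'median off %.2f  ends %.2f %.2f g %.1f'%(np.median(o),np.median(o[:6]),np.median(o[-6:]),g))
print(p.round(3))
E
python3 icp2.py
```

```text
top 0 median off -0.30  ends -0.55 -0.30 g 2.8
top 1 median off -0.60  ends -0.60 0.75 g 3.7
top 2 median off 0.50  ends 0.50 0.60 g 38.4
scene 0 median off -0.20  ends -0.10 -0.20 g 3.6
scene 1 median off -0.40  ends -0.60 -0.20 g 3.3
scene 2 median off 1.90  ends 1.90 1.05 g 0.1
scene 3 median off 0.20  ends 0.35 0.20 g 3.5
scene 4 median off 0.20  ends 0.20 0.40 g 3.3
scene 5 median off -1.60  ends 0.20 -1.60 g 2.2
scene 6 median off -0.10  ends 0.10 -0.10 g 3.9
scene 7 median off 0.30  ends 0.30 0.20 g 4.0
scene 8 median off 0.20  ends 0.00 0.20 g 3.5
scene 9 median off 0.00  ends -0.15 -0.05 g 3.7
scene 10 median off -2.50  ends 0.30 -1.50 g 2.4
scene 11 median off 0.00  ends 0.00 -0.05 g 3.2
[5.55626e+02 1.09250e+01 4.88000e-01]
```

```bash
sed -i 's/^BX=.*/BX=[555,11.3,.488]; TZ=115.6/' mv.py; python3 - <<'E'
from mv import *
inbox(); st()
for a in((-52,155,26),(-52,140,26)): show(*tcp(*a))
E
```

```text
stand in box x -52.1 y -2.6 z 168.6 tilt 27.7 yaw -0.4 roll -0.1
t 6.03 pos [557.8, 9.7, 270.9] jaw -62.4 z [-0.411, -0.217, -0.885] q [0.03, 0.7, -0.38, 0.94, 0.35, 2.0, -1.34] F [-0.4, -0.6, -1.9] M [0.4, -0.76, -0.02] w 33.0
[0.0048, 0.0001, -0.001, -0.0275, -0.0291, 0.1201]
[0.0048, 0.0001, -0.001, -0.0278, -0.0989, 0.2529]
```

```bash

python3 -m inch '[0.003,0,-0.001,-0.015,-0.03,0.12,0.2, 0.0048,0,-0.001,-0.028,-0.1,0.253,0.2, 0.0048,0,-0.001,-0.028,-0.1,0.253,0.2, 0.0048,0,-0.001,-0.028,-0.1,0.253,0.2]' >/dev/null
python3 - <<'E'
from mv import *
inbox(); st(); show(*tcp(-52,140,26))
E
```

```text
stand in box x -51.7 y 0.4 z 139.5 tilt 26.1 yaw 0.0 roll 0.1
t 6.53 pos [554.1, 11.1, 243.4] jaw -62.0 z [-0.389, -0.205, -0.898] q [0.05, 0.68, -0.39, 1.04, 0.33, 1.91, -1.36] F [-0.4, -0.2, -2.3] M [0.38, -0.69, 0.05] w 32.3
[0.0002, 0.0002, 0.0001, 0.0029, 0.0061, -0.0029]
```

```bash
cat > ov.py <<'E'
from mv import *; from fit import *
def ov(fn,win=(205,125,75,110),s=5,n="scene"):
    inbox(); o,Rs=held(); im=imaging.get_image(n)
    overlay(n,im,M["stand"],None,*win,s,"pics/a.png",lambda p,X:np.atleast_2d(X)@Rs.T+o)
    t=cv2.imread("pics/a.png")
    for A,B in M["box"]:
        q=((proj(n,T(BX,[A,B]))-win[:2]+.5)*s).astype(int); cv2.line(t,tuple(map(int,q[0])),tuple(map(int,q[1])),(0,255,0),1,cv2.LINE_AA)
    crop(n,im,*win,s,"pics/b.png",5)
    cv2.imwrite(fn,np.hstack([cv2.imread("pics/b.png"),t]))
E
python3 -c "
from ov import *; ov('pics/g7.png')
for a in((-52,128,26),(-52,118,26),(-48,111,26),(-42,107,26),(-36,103,26),(-30,98,26),(-24,92,26),(-18,86,26),(-12,80,26),(-7,75,26)): show(*tcp(*a))"
```

```text
stand in box x -51.7 y 0.4 z 139.5 tilt 26.1 yaw 0.0 roll 0.1
[0.0002, 0.0002, 0.0001, 0.0043, -0.043, 0.1037]
[0.0002, 0.0002, 0.0001, 0.0044, -0.0869, 0.1935]
[0.0002, 0.0002, 0.0001, 0.0046, -0.1536, 0.2388]
[0.0002, 0.0002, 0.0001, 0.0046, -0.2251, 0.2484]
[0.0002, 0.0002, 0.0001, 0.0047, -0.2966, 0.2579]
[0.0002, 0.0002, 0.0001, 0.0048, -0.3724, 0.2765]
[0.0002, 0.0002, 0.0001, 0.0049, -0.4527, 0.304]
[0.0002, 0.0002, 0.0001, 0.005, -0.533, 0.3315]
[0.0002, 0.0002, 0.0001, 0.0051, -0.6132, 0.359]
[0.0002, 0.0002, 0.0001, 0.0052, -0.6801, 0.382]
```

View pics/g7.png

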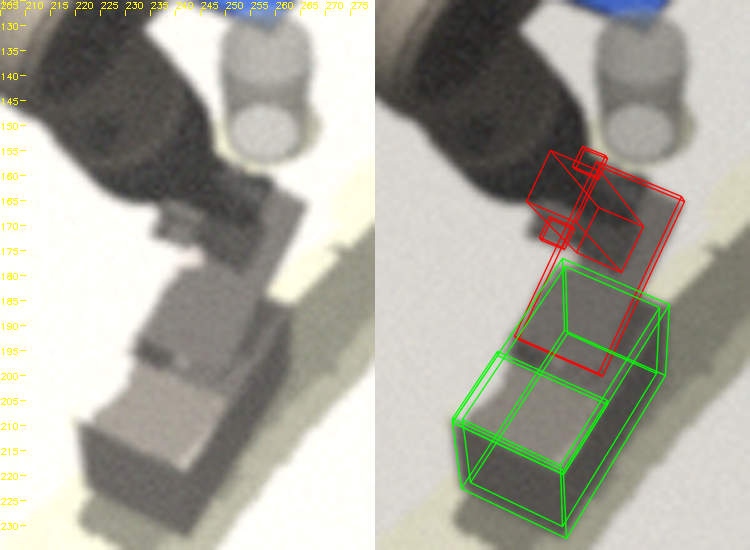

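```bash

python3 -m inch '[0,0,0,0.004,-0.02,0.05,0.2, 0,0,0,0.004,-0.043,0.104,0.2, 0,0,0,0.004,-0.065,0.15,0.2, 0,0,0,0.004,-0.087,0.193,0.2, 0,0,0,0.004,-0.12,0.22,0.2, 0,0,0,0.004,-0.154,0.239,0.2, 0,0,0,0.004,-0.154,0.239,0.2]' | grep force
python3 - <<'E'
from ov import *
st(); ov('pics/g8.png')
for a in((-42,107,26),(-36,103,26),(-30,98,26),(-24,92,26),(-18,86,26),(-12,80,26),(-7,75,26)): show(*tcp(*a))
E
```

```text
wrist_force: [-0.1, -0.3, -2.5]
t 7.45 pos [557.1, 13.1, 212.9] jaw -62.0 z [-0.392, -0.205, -0.897] q [0.05, 0.7, -0.39, 1.08, 0.34, 1.85, -1.37] F [-0.1, -0.3, -2.5] M [0.34, -0.7, -0.01] w 32.5
stand in box x -48.4 y 0.9 z 109.2 tilt 26.2 yaw 0.1 roll 0.2
[0.0006, 0.0004, 0.0003, 0.0056, -0.0641, -0.006]
[0.0006, 0.0004, 0.0003, 0.0058, -0.1356, 0.0034]
[0.0006, 0.0004, 0.0003, 0.006, -0.2115, 0.0218]
[0.0006, 0.0004, 0.0003, 0.0062, -0.2918, 0.0491]
[0.0006, 0.0004, 0.0003, 0.0065, -0.3722, 0.0764]
[0.0006, 0.0004, 0.0003, 0.0067, -0.4525, 0.1037]
[0.0006, 0.0004, 0.0003, 0.0069, -0.5195, 0.1265]
```

View pics/g8.png

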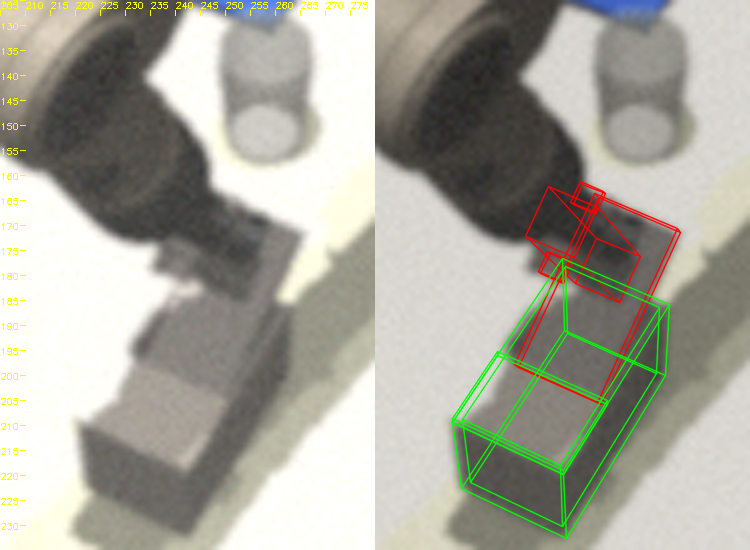

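```bash

python3 -m inch '[0.0006,0,0,0.005,-0.03,0,0.2, 0.0006,0,0,0.005,-0.064,0,0.2, 0.0006,0,0,0.005,-0.1,0.0,0.2, 0.0006,0,0,0.005,-0.136,0.003,0.2, 0.0006,0,0,0.005,-0.175,0.012,0.2, 0.0006,0,0,0.006,-0.212,0.022,0.2, 0.0006,0,0,0.006,-0.25,0.035,0.2, 0.0006,0,0,0.006,-0.292,0.049,0.2, 0.0006,0,0,0.006,-0.332,0.062,0.2, 0.0006,0,0,0.006,-0.372,0.076,0.2, 0.0006,0,0,0.006,-0.412,0.09,0.2, 0.0006,0,0,0.006,-0.4525,0.104,0.2, 0.0006,0,0,0.006,-0.519,0.1265,0.2, 0.0006,0,0,0.006,-0.519,0.1265,0.2]' | grep force
python3 - <<'E'
from ov import *
st(); ov('pics/g9.png')
for a in((-6,74,26),(-3,71,23),(0,68,20),(0,65,17),(0,62,14),(0,59,11),(0,56,8),(0,53,5),(0,50,2),(0,47,0)): show(*tcp(*a))
E
```

```text
wrist_force: [0.2, -0.6, -2.7]
t 9.25 pos [593.4, 32.0, 178.2] jaw -62.0 z [-0.389, -0.204, -0.898] q [0.01, 0.81, -0.38, 0.97, 0.35, 1.85, -1.38] F [0.2, -0.6, -2.7] M [0.38, -0.73, 0.01] w 32.8
stand in box x -7.1 y 0.6 z 74.3 tilt 26.0 yaw 0.2 roll 0.2
[0.0001, 0.0004, 0.0004, 0.0018, -0.0132, 0.0013]
[0.0084, 0.0004, 0.0004, 0.0018, 0.0071, 0.0167]
[0.0168, 0.0004, 0.0004, 0.0018, 0.0274, 0.0353]
[0.0251, 0.0004, 0.0004, 0.0018, 0.0742, 0.0702]
[0.0334, 0.0004, 0.0003, 0.0017, 0.1205, 0.1082]
[0.0418, 0.0004, 0.0003, 0.0017, 0.1662, 0.1494]
[0.0501, 0.0004, 0.0003, 0.0017, 0.211, 0.1935]
[0.0584, 0.0004, 0.0003, 0.0017, 0.2549, 0.2407]
[0.0668, 0.0005, 0.0003, 0.0017, 0.2976, 0.2909]
[0.0723, 0.0005, 0.0003, 0.0018, 0.321, 0.3349]
```

View pics/g9.png

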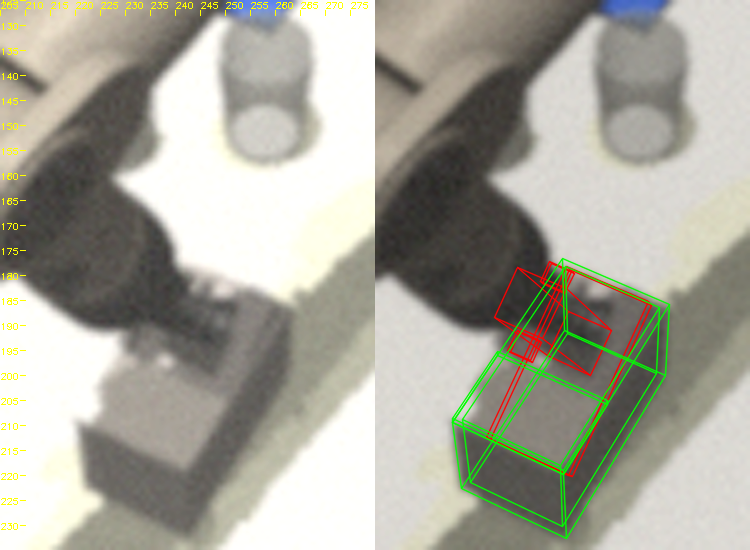

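```bash

python3 -m inch '[0,0,0,0.001,-0.013,0.001,0.2, 0.0042,0,0,0.001,-0.003,0.008,0.2, 0.0084,0,0,0.001,0.007,0.017,0.2, 0.0126,0,0,0.001,0.017,0.026,0.2, 0.0168,0,0,0.001,0.027,0.035,0.2, 0.021,0,0,0.001,0.051,0.053,0.2, 0.0251,0,0,0.001,0.074,0.07,0.2, 0.0292,0,0,0.001,0.097,0.089,0.2, 0.0334,0,0,0.001,0.12,0.108,0.2, 0.0418,0,0,0.001,0.166,0.149,0.2, 0.0501,0,0,0.001,0.211,0.193,0.2, 0.0584,0,0,0.001,0.255,0.241,0.2, 0.0668,0,0,0.001,0.298,0.291,0.2, 0.0723,0,0,0.001,0.321,0.335,0.2, 0.0723,0,0,0.001,0.321,0.335,0.2, 0.0723,0,0,0.001,0.321,0.335,0.2]' | grep force
python3 - <<'E'
from ov import *
st(); ov('pics/g10.png')
for a in((0,9,0),(0,6,0),(0,3,0)): show(*tcp(*a))
E
```

```text
wrist_force: [-0.5, -0.2, -3.4]
t 11.3 pos [555.1, 11.3, 163.3] jaw -62.0 z [-0.001, 0.003, -1.0] q [0.31, 0.41, -0.48, 1.59, 0.2, 1.19, -1.3] F [-0.5, -0.2, -3.4] M [-0.02, 0.06, -0.01] w 32.8
stand in box x 0.2 y 0.3 z 47.7 tilt -0.0 yaw 0.1 roll 0.2
[-0.0002, 0.0004, 0.0002, 0.0023, 0.0054, 0.3864]
[-0.0002, 0.0004, 0.0002, 0.0024, 0.0054, 0.4164]
[-0.0002, 0.0004, 0.0002, 0.0025, 0.0054, 0.4464]
```

View pics/g10.png

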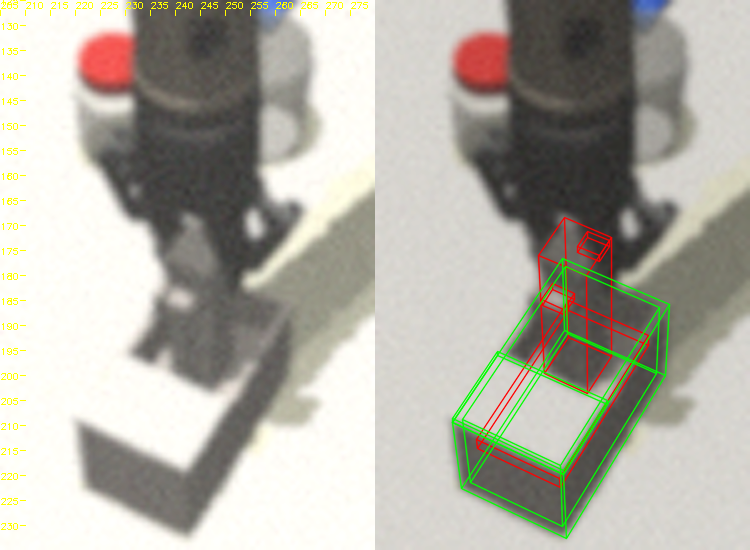

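```bash

python3 -m inch '[0,0,0,0.002,0.003,0.1,0.2, 0,0,0,0.002,0.003,0.2,0.2, 0,0,0,0.002,0.003,0.3,0.2, 0,0,0,0.002,0.003,0.36,0.2, 0,0,0,0.002,0.003,0.39,0.2, 0,0,0,0.002,0.003,0.405,0.2, 0,0,0,0.002,0.003,0.415,0.2, 0,0,0,0.002,0.003,0.42,0.2, 0,0,0,0.002,0.003,0.42,0.2]' | grep force
python3 - <<'E'
from ov import *
st(); inbox()
E
```

```text
wrist_force: [-1.5, -0.3, 0.7]
t 12.47 pos [555.2, 11.1, 121.7] jaw -62.0 z [0.0, 0.003, -1.0] q [0.3, 0.45, -0.47, 1.64, 0.22, 1.1, -1.32] F [-1.5, -0.3, 0.7] M [-0.09, 0.34, 0.0] w 32.8
stand in box x 0.2 y 0.1 z 6.1 tilt -0.1 yaw 0.1 roll 0.1
```

```bash

python3 -m inch '[0,0,0,0,0,0.02,0.2, 0,0,0,0,0,0.02,0.2, 0,0,0,0,0,0.02,0.2]' | egrep "force|pos"
python3 -m inch '[0,0,0,0,0,0,0.45, 0,0,0,0,0,0,0.7, 0,0,0,0,0,0,0.7]' | egrep "force|pos"
python3 -m inch '[0,0,0,0,0,-0.3,0.7, 0,0,0,0,0,-0.9,0.7, 0,0,0,0,0,-1,0.7]' | egrep "force|pos"
python3 -m inch '[0,0,0,0,0,-0.6,0.7, 0,0,0,0.3,0.5,-0.9,0.7]' | egrep "force|pos"
python3 - <<'E'
from mv import *; st()
E
```

```text
ee_pos: [555.1, 11.3, 121.6]
wrist_force: [-4.9, -0.3, 11.5]
ee_pos: [554.9, 11.0, 118.7]
wrist_force: [-1.0, -0.5, -0.3]
ee_pos: [557.9, 11.5, 223.6]
wrist_force: [-0.2, 0.3, -0.4]
ee_pos: [528.1, -32.3, 309.5]
wrist_force: [0.4, -0.8, -0.1]
t 13.85 pos [528.1, -32.3, 309.5] jaw -61.4 z [0.004, 0.007, -1.0] q [0.41, 0.27, -0.49, 1.4, 0.12, 1.49, -1.15] F [0.4, -0.8, -0.1] M [-0.16, 0.04, -0.0] w 59.8
```

```bash

python3 -m inch '[0,0,0,-0.78,-0.38,0,0.6, 0,0,0,-0.78,-0.38,0,0.6]' >/dev/null
python3 -m inch '[0,0,0,-0.78,-0.38,0,0.6, 0,0,0,-0.78,-0.38,0,0.6]' >/dev/null
python3 - <<'E'
from ov import *; st()
a=imaging.get_image("top");b=imaging.get_image("scene")
cv2.imwrite("pics/t1.png",a[:,:,::-1]);cv2.imwrite("pics/s1.png",b[:,:,::-1])
p=[BX[0],BX[1],BX[2],6,0]
overlay("scene",b,M["stand"],p,205,150,75,90,6,"pics/a.png",Tt); crop("scene",b,205,150,75,90,6,"pics/b.png",5)
cv2.imwrite("pics/g11.png",np.hstack([cv2.imread("pics/b.png"),cv2.imread("pics/a.png")])[:,:900])
overlay("top",a,M["stand"],p,240,150,60,65,6,"pics/a.png",Tt); crop("top",a,240,150,60,65,6,"pics/b.png",5)
cv2.imwrite("pics/g12.png",np.hstack([cv2.imread("pics/b.png"),cv2.imread("pics/a.png")]))
E
```

```text
t 14.35 pos [518.7, 141.0, 307.3] jaw -61.6 z [-0.002, 0.005, -1.0] q [0.13, 0.31, -0.58, 1.38, 0.16, 1.5, -1.51] F [0.0, -0.4, -0.2] M [0.0, -0.03, 0.05] w 51.3
```

View pics/g11.png

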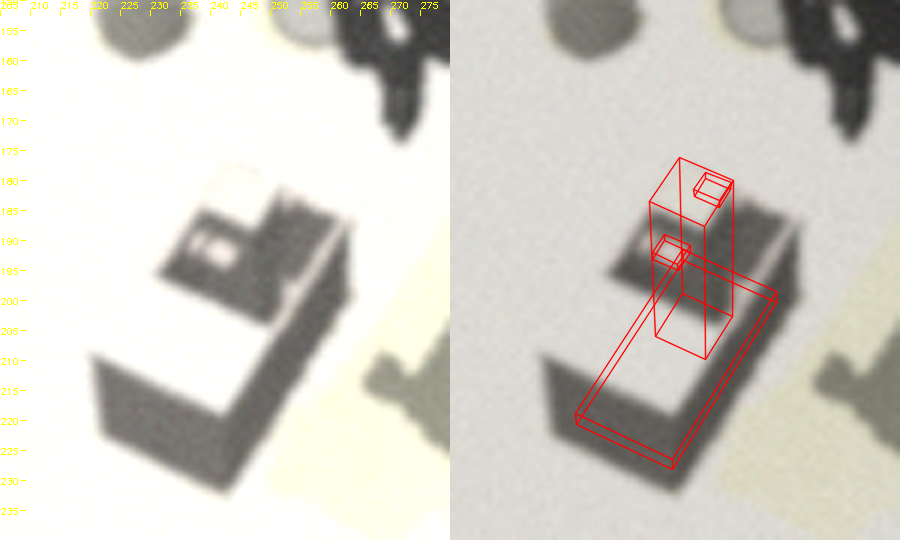

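View pics/g12.png

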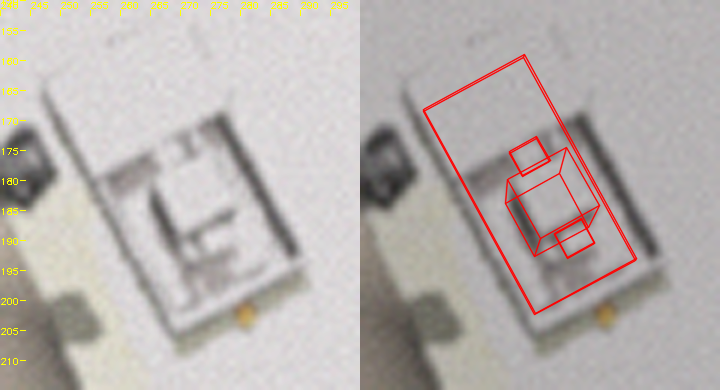

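```bash
cat > icp3.py <<'E'
from icp import *
import sys
def run(ims,E,p,R=2.5,thr=1.0):
    G={n:cv2.GaussianBlur(cv2.cvtColor(ims[n],cv2.COLOR_RGB2GRAY).astype(np.float32),(0,0),.6) for n in ims}
    def prof(p):
        out=[]
        for n in E:
            if n not in ims: continue
            for ei,(A,B) in enumerate(E[n]):
                t=np.linspace(.08,.92,21)[:,None]; X=A*(1-t)+B*t; q=proj(n,T(p,X)); a=proj(n,T(p,[A,B])); d=(a[1]-a[0])/np.linalg.norm(a[1]-a[0]); nn=np.array([-d[1],d[0]]); off=np.arange(-R,R+.01,.1)
                pts=(q[:,None]+off[None,:,None]*nn).astype(np.float32); I=cv2.remap(G[n],pts[...,0],pts[...,1],cv2.INTER_CUBIC)
                g=np.abs(np.gradient(I,axis=1)); k=g.argmax(1); out.append((n,ei,X,nn,q,off[k],np.median(g.max(1))))
        return out
    p=np.array(p,float)
    for _ in range(12):
        obs=prof(p)
        f=lambda pp:np.concatenate([((proj(n,T(pp,X))-q)@nn-o) for n,ei,X,nn,q,o,g in obs if g>thr])
        p=least_squares(f,p,loss='cauchy',f_scale=.4).x
    for n,ei,X,nn,q,o,g in prof(p): print(n,ei,'off %.2f ends %.2f %.2f g %.1f'%(np.median(o),np.median(o[:6]),np.median(o[-6:]),g))
    return p
if __name__=="__main__":
    ims={n:cv2.imread(f"pics/{n}0.png")[:,:,::-1].copy() for n in("top","scene")}
    bar=L([42,8,116],[-42,8,116],[-42,-8,116],[42,-8,116],[42,8,116])
    for use in(("top",),("scene",),("top","scene")):
        p=run({n:ims[n] for n in use},{n:bar for n in use},[513,303,.71]); print(use,p.round(3))
    p=[513,303,.71] if len(sys.argv)<2 else p
    im=ims["scene"]; overlay("top",ims["top"],M["str"],p,150,175,60,65,6,"pics/a.png");overlay("scene",ims["scene"],M["str"],p,285,225,60,65,6,"pics/b.png")
    cv2.imwrite("pics/g13.png",np.hstack([cv2.imread("pics/a.png"),cv2.imread("pics/b.png")]))
E
python3 icp3.py 1
```

```text
top 0 off 0.30 ends 0.15 0.50 g 4.0
top 1 off 2.40 ends 2.45 2.45 g 1.5
top 2 off 0.40 ends 0.50 0.55 g 3.9
top 3 off 0.10 ends 0.15 0.10 g 4.1
('top',) [512.305 301.35    0.705]
scene 0 off 0.00 ends -0.20 0.40 g 4.5
scene 1 off 0.40 ends 0.85 0.15 g 4.3
scene 2 off 0.20 ends -0.05 0.30 g 3.8
scene 3 off 0.60 ends -0.90 0.45 g 1.1
('scene',) [516.435 307.969   0.723]
top 0 off -0.30 ends -0.30 -0.15 g 4.0
top 1 off 2.40 ends 1.35 2.45 g 1.6
top 2 off 0.90 ends 1.25 1.25 g 3.8
top 3 off -0.20 ends 0.00 -0.25 g 4.0
scene 0 off 0.20 ends 0.30 0.25 g 4.2
scene 1 off -1.60 ends -1.25 -1.90 g 4.3
scene 2 off -0.10 ends -0.45 0.20 g 3.8
scene 3 off 2.40 ends -0.05 2.10 g 0.7
('top', 'scene') [511.511 302.963   0.706]
```

View pics/g13.png

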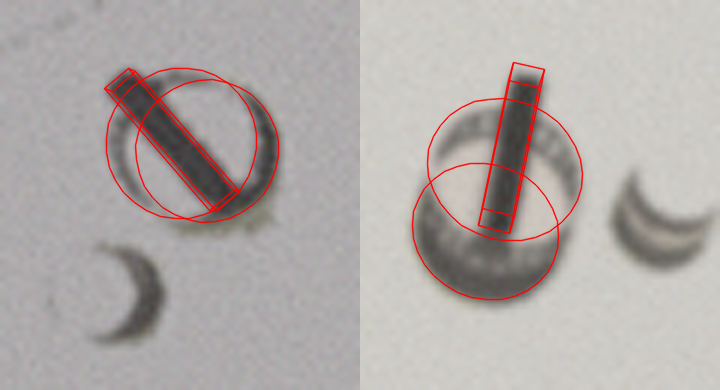

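```bash

python3 -m inch '[0,0,0,-0.8,-0.38,0.3,0.5, 0,0,0,-0.8,-0.38,0.6,0.5, 0,0,0,-0.8,-0.38,0.6,0.5]' >/dev/null
cat >> mv.py <<'E'
def rotjaw(deg):
    a=np.radians(deg); return np.c_[[np.cos(a),np.sin(a),0],[np.sin(a),-np.cos(a),0],[0,0,-1]]
E
python3 - <<'E'
from mv import *; st(); show([513,303,150],rotjaw(-49.4))
E
```

```text
t 14.82 pos [513.4, 225.1, 244.1] jaw -61.8 z [-0.009, -0.0, -1.0] q [-0.02, 0.39, -0.6, 1.43, 0.22, 1.39, -1.7] F [-0.4, -0.3, -0.1] M [-0.05, 0.01, -0.01] w 42.8
[0.0012, 0.0008, -0.0344, -0.6845, -0.3721, 0.9407]
```

```bash

python3 -m inch '[0.0012,0,-0.034,-0.5,-0.27,0.3,0.5, 0.0012,0,-0.034,-0.684,-0.372,0.7,0.5, 0.0012,0,-0.034,-0.684,-0.372,0.94,0.5, 0.0012,0,-0.034,-0.684,-0.372,0.94,0.5]' >/dev/null
python3 - <<'E'
from mv import *; st(); show([513,303,89],rotjaw(-49.4))
from h import *
a=imaging.get_image("top");b=imaging.get_image("scene")
crop("top",a,145,165,70,75,6,"pics/a.png",5);crop("scene",b,275,205,70,75,6,"pics/b.png",5)
cv2.imwrite("pics/g14.png",np.hstack([cv2.imread("pics/a.png"),cv2.imread("pics/b.png")]))
print(proj("top",[[513,303,131]]),proj("scene",[[513,303,131]]))
E
```

```text
t 15.32 pos [517.4, 299.4, 152.5] jaw -49.9 z [0.003, 0.003, -1.0] q [-0.14, 0.53, -0.62, 1.48, 0.32, 1.23, -1.67] F [-0.4, -0.4, 0.9] M [-0.04, -0.08, -0.04] w 42.6
[-0.0006, 0.0, -0.0015, -0.0555, 0.0124, 0.635]
[[176.70873444 196.9899147 ]] [[310.48530426 245.5988306 ]]
```

View pics/g14.png

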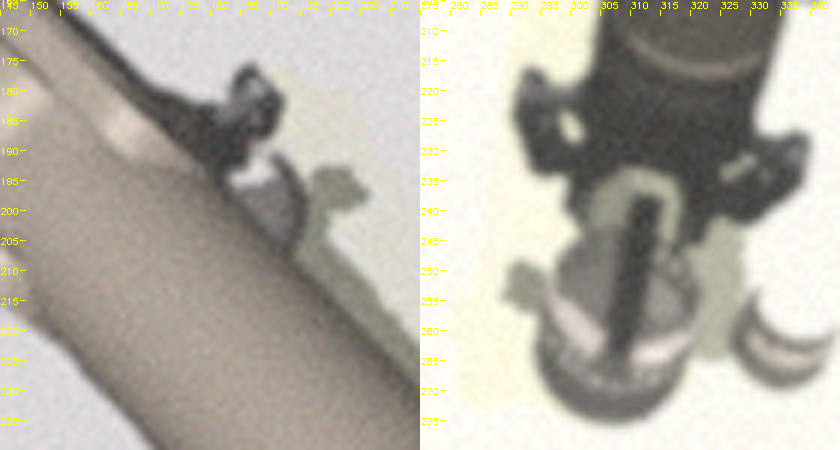

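```bash

python3 -m inch '[0,0,-0.0015,-0.04,0.01,0.3,0.5, 0,0,-0.0015,-0.05,0.01,0.55,0.5, 0,0,-0.0015,-0.05,0.01,0.62,0.5, 0,0,-0.0015,-0.05,0.01,0.63,0.4, 0,0,-0.0015,-0.05,0.01,0.63,0.02, 0,0,-0.0015,-0.05,0.01,0.63,0.02, 0,0,-0.0015,-0.05,0.01,0.63,0.02, 0,0,-0.0015,-0.05,0.01,0.63,0.02]' 80 | tail -2
python3 -c "
from mv import *; st()"
```

```text
wrist_force: [0.3, -0.1, 5.6]
grip_width: 14.6
t 16.43 pos [514.2, 307.5, 93.3] jaw -49.2 z [0.008, 0.009, -1.0] q [-0.16, 0.59, -0.61, 1.56, 0.36, 1.1, -1.7] F [0.3, -0.1, 5.6] M [-0.12, 0.05, -0.0] w 14.6
```

```bash

python3 -m inch '[0,0,0,0,0,-0.3,0.02, 0,0,0,0,0,-0.8,0.02, 0,0,0,0,0,-1,0.02, 0,0,0,0,0,-1,0.02]' >/dev/null
python3 - <<'E'
from mv import *; st(); 
from fit import *
a=imaging.get_image("top");b=imaging.get_image("scene")
s=readout.read_state(); R=np.array(s['tool_rot']); o=np.array(s['ee_pos'])
# strainer frame: x = -tool y ; z up ; tool z down, tool x = -strainer y
Rs=np.c_[-R[:,1],-R[:,0],-R[:,2]]; og=o-Rs[:,2]*93.3
Tf=lambda p,X:np.atleast_2d(X)@Rs.T+og
overlay("top",a,M["str"],None,135,160,70,75,6,"pics/a.png",Tf);overlay("scene",b,M["str"],None,275,180,70,75,6,"pics/b.png",Tf)
cv2.imwrite("pics/g15.png",np.hstack([cv2.imread("pics/a.png"),cv2.imread("pics/b.png")]))
E
```

```text
t 16.93 pos [513.1, 306.5, 192.6] jaw -49.2 z [0.008, 0.008, -1.0] q [-0.14, 0.5, -0.64, 1.43, 0.3, 1.3, -1.66] F [-0.1, 0.5, -3.8] M [0.01, 0.01, 0.04] w 14.5
```

View pics/g15.png

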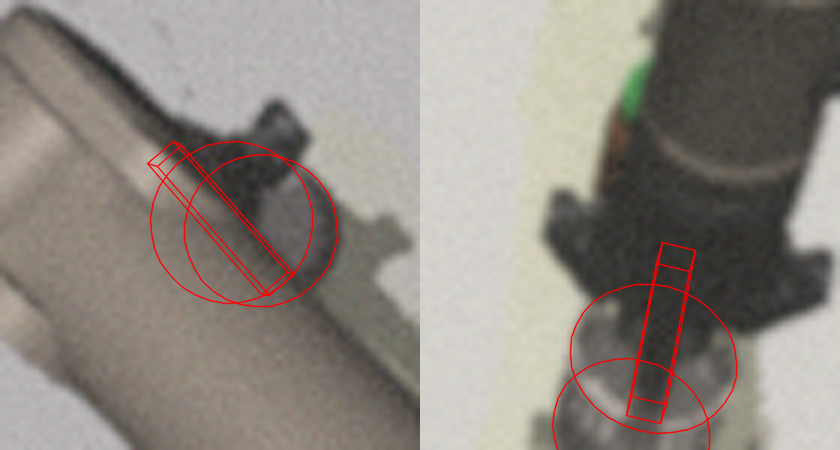

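```bash
cat > ovs.py <<'E'
from mv import *; from fit import *
STZ=93.3
def strain(dx=0):
    s=readout.read_state(); R=np.array(s['tool_rot']); o=np.array(s['ee_pos'])
    Rs=np.c_[-R[:,1],-R[:,0],-R[:,2]]; return o-Rs[:,2]*STZ+Rs[:,0]*dx,Rs
def ovs(fn,wb,s=7,dx=0,n="scene"):
    og,Rs=strain(dx); b=imaging.get_image(n); Tf=lambda p,X:np.atleast_2d(X)@Rs.T+og
    overlay(n,b,M["str"],None,*wb,s,"pics/a.png",Tf); crop(n,b,*wb,s,"pics/b.png",5); cv2.imwrite(fn,np.hstack([cv2.imread("pics/b.png"),cv2.imread("pics/a.png")]))
E
python3 -c "
from ovs import *; ovs('pics/g16.png',(285,215,55,65))"
```

```text
(no output)
```

View pics/g16.png

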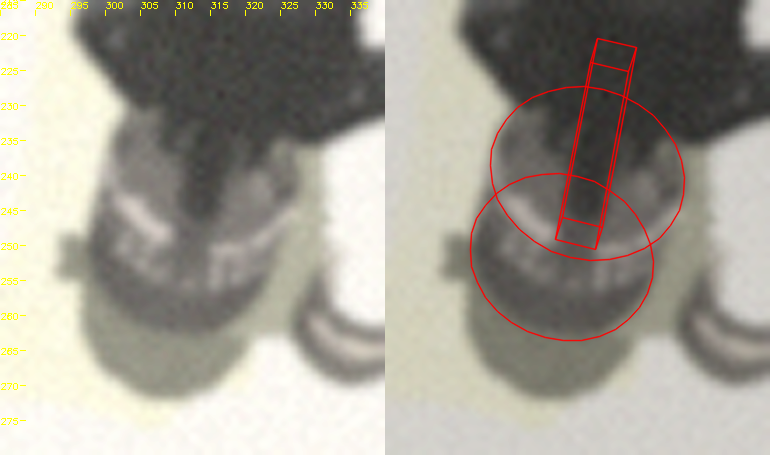

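```bash

python3 -m inch '[0,0,0,0,0,-0.4,0.02, 0,0,0,0,0,-0.85,0.02, 0,0,0,0.28,0.18,-0.85,0.02, 0,0,0,0.56,0.36,-0.85,0.02, 0,0,0,0.8,0.52,-0.85,0.02]' >/dev/null
python3 -m inch '[0,0,0,0.28,0.18,0,0.02, 0,0,0,0.56,0.36,0,0.02, 0,0,0,0.8,0.52,0,0.02]' >/dev/null
python3 - <<'E'
from mv import *; st(); show([553,15,280],rotjaw(28))
E
```

```text
t 18.07 pos [537.2, 114.1, 273.0] jaw -49.3 z [0.002, 0.006, -1.0] q [0.21, 0.35, -0.62, 1.42, 0.2, 1.43, -1.26] F [-0.1, -0.6, -3.5] M [-0.02, -0.07, -0.01] w 14.2
[-0.001, -0.0001, -0.2146, 0.8542, 0.5269, -0.0756]
```

```bash

python3 -m inch '[0,0,-0.027,0.1,0.07,-0.07,0.02, 0,0,-0.054,0.2,0.13,-0.07,0.02, 0,0,-0.081,0.3,0.2,-0.07,0.02, -0.001,0,-0.108,0.42,0.26,-0.07,0.02, -0.001,0,-0.135,0.53,0.33,-0.07,0.02, -0.001,0,-0.162,0.64,0.4,-0.07,0.02, -0.001,0,-0.189,0.75,0.46,-0.07,0.02, -0.001,0,-0.2146,0.854,0.527,-0.07,0.02, -0.001,0,-0.2146,0.854,0.527,-0.07,0.02, -0.001,0,-0.2146,0.854,0.527,-0.07,0.02]' >/dev/null
python3 -c "
from ovs import *; st(); ovs('pics/g17.png',(205,130,55,65)); og,Rs=strain(); print(og)
ovs('pics/g17t.png',(240,140,55,60),n='top')"
```

```text
t 19.32 pos [553.1, 17.8, 280.6] jaw 28.0 z [0.002, 0.002, -1.0] q [0.52, 0.41, -0.84, 1.39, 0.3, 1.48, 0.18] F [0.1, 0.7, -2.1] M [0.02, 0.02, 0.07] w 14.6
[553.50294808  18.30862194 187.69271282]
```

View pics/g17.png

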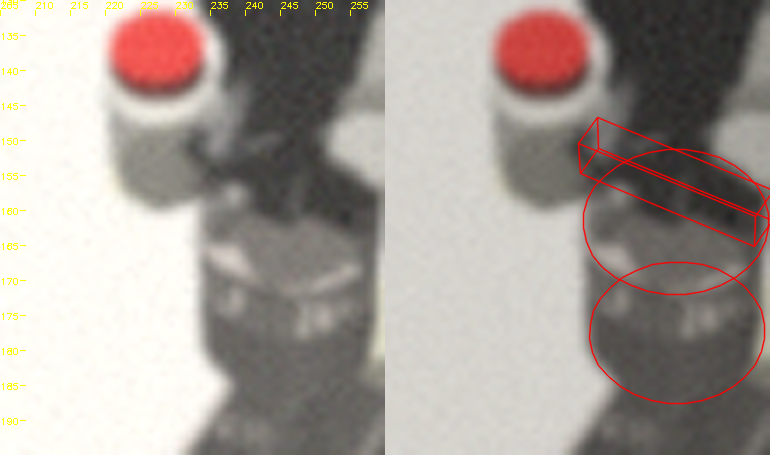

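View pics/g17t.png

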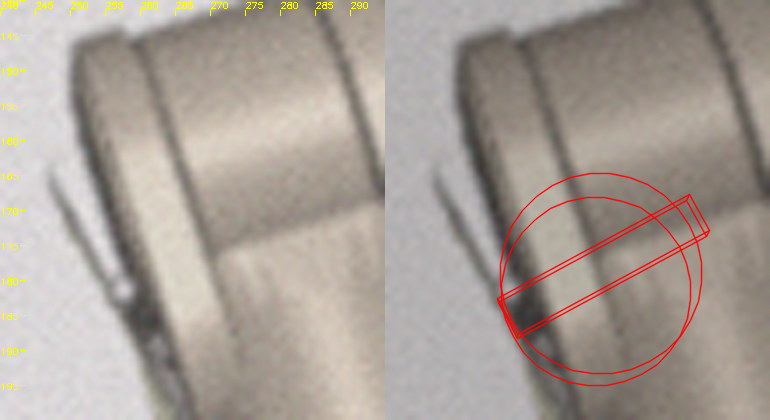

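```bash
python3 -c "
from mv import *; 
for z in(255,230,211): show([554.8,11.6,z],rotjaw(28))"
```

```text
[0.0, -0.0006, 0.0002, -0.0192, 0.0653, 0.2626]
[0.0, -0.0006, 0.0002, -0.0202, 0.0652, 0.5126]
[0.0, -0.0006, 0.0002, -0.021, 0.0652, 0.7026]
```

```bash

python3 -m inch '[0,-0.0006,0,-0.01,0.04,0.0,0.02, 0,-0.0006,0,-0.02,0.065,0.12,0.02, 0,-0.0006,0,-0.02,0.065,0.22,0.02, 0,-0.0006,0,-0.02,0.065,0.26,0.02, 0,-0.0006,0,-0.02,0.065,0.26,0.02]' >/dev/null
python3 -c "
from ovs import *; st(); ovs('pics/g18.png',(205,140,65,75),s=6)
for z in(255,230,211): show([554.8,11.6,z],rotjaw(28))"
```

```text
t 20.05 pos [554.8, 10.5, 255.0] jaw 28.0 z [-0.0, -0.0, -1.0] q [0.53, 0.42, -0.83, 1.43, 0.31, 1.42, 0.19] F [-0.9, -0.3, -2.9] M [0.01, -0.02, 0.02] w 14.3
[0.0001, -0.0001, 0.0001, 0.0017, -0.0097, 0.0055]
[0.0001, -0.0001, 0.0001, 0.0015, -0.0099, 0.2555]
[0.0001, -0.0001, 0.0001, 0.0014, -0.0101, 0.4455]
```

View pics/g18.png

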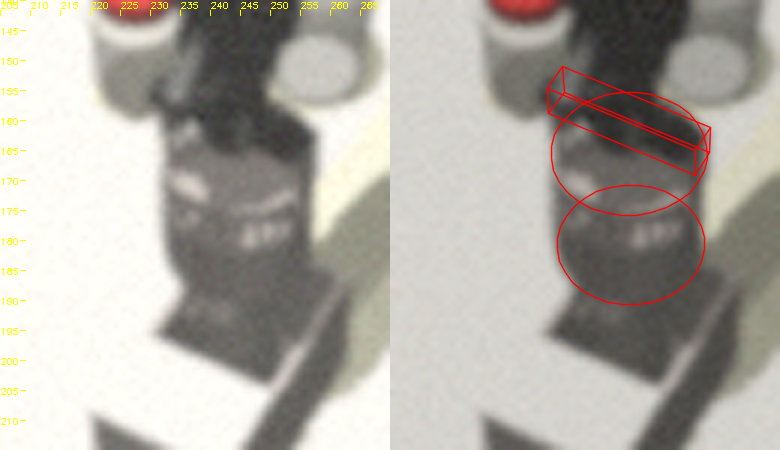

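```bash

python3 -m inch '[0,0,0,0,-0.01,0.05,0.02, 0,0,0,0,-0.01,0.1,0.02, 0,0,0,0,-0.01,0.15,0.02, 0,0,0,0,-0.01,0.2,0.02, 0,0,0,0,-0.01,0.25,0.02, 0,0,0,0,-0.01,0.25,0.02]' | egrep "pos|force"
python3 -m inch '[0,0,0,0,0,0.05,0.02, 0,0,0,0,0,0.1,0.02, 0,0,0,0,0,0.14,0.02, 0,0,0,0,0,0.17,0.02, 0,0,0,0,0,0.19,0.02, 0,0,0,0,0,0.19,0.02]' | egrep "pos|force"
python3 -c "
from mv import *; st()"
```

```text
ee_pos: [554.4, 11.3, 230.0]
wrist_force: [0.9, -0.4, -2.7]
ee_pos: [554.6, 11.4, 211.5]
wrist_force: [-0.5, -0.0, -2.7]
t 21.6 pos [554.6, 11.4, 211.5] jaw 28.0 z [0.001, -0.0, -1.0] q [0.53, 0.45, -0.82, 1.51, 0.33, 1.33, 0.16] F [-0.5, -0.0, -2.7] M [-0.03, -0.02, 0.01] w 14.5
```

```bash

python3 -m inch '[0,0,0,0,0,0.015,0.02, 0,0,0,0,0,0.03,0.02, 0,0,0,0,0,0.03,0.02]' | egrep "pos|force"
python3 -m inch '[0,0,0,0,0,0.01,0.02, 0,0,0,0,0,0.01,0.02]' | egrep "pos|force"
```

```text
ee_pos: [555.0, 11.4, 209.4]
wrist_force: [-1.7, -1.4, 2.2]
ee_pos: [555.1, 11.4, 209.4]
wrist_force: [-1.7, -1.3, 6.9]
```

```bash

python3 -m inch '[0,0,0.02,0,0,-0.008,0.02, 0,0,0.04,0,0,-0.008,0.02, 0,0,0.06,0,0,-0.008,0.02, 0,0,0.08,0,0,-0.008,0.02, 0,0,0.1,0,0,-0.008,0.02, 0,0,0.12,0,0,-0.008,0.02, 0,0,0.12,0,0,-0.008,0.02]' | egrep "pos|force"
python3 -c "
from mv import *; st()"
```

```text
ee_pos: [555.0, 13.3, 209.3]
wrist_force: [-0.9, 2.6, 3.9]
t 23.1 pos [555.0, 13.3, 209.3] jaw -15.0 z [0.002, 0.002, -1.0] q [0.43, 0.41, -0.66, 1.52, 0.25, 1.3, -0.53] F [-0.9, 2.6, 3.9] M [0.69, 0.4, 0.06] w 14.4
```

```bash

python3 -m inch '[0,0,0.02,0,0,0,0.02, 0,0,0.04,0,0,0,0.02, 0,0,0.06,0,0,0,0.02, 0,0,0.08,0,0,0,0.02, 0,0,0.1,0,0,0,0.02, 0,0,0.115,0,0,0,0.02, 0,0,0.115,0,0,0,0.02]' | egrep "pos|force"
python3 -c "
from mv import *; st()"
```

```text
ee_pos: [556.1, 12.5, 209.3]
wrist_force: [0.9, 1.6, 3.0]
t 23.98 pos [556.1, 12.5, 209.3] jaw -56.4 z [0.005, 0.001, -1.0] q [0.33, 0.38, -0.52, 1.52, 0.19, 1.29, -1.2] F [0.9, 1.6, 3.0] M [0.75, -0.34, -0.0] w 14.8
```

```bash

python3 -m inch '[0,0,0.008,0,0,0,0.02, 0,0,0.016,0,0,0,0.02, 0,0,0.024,0,0,0,0.02, 0,0,0.028,0,0,0,0.02, 0,0,0.028,0,0,0,0.02]' | egrep "pos|force"
python3 -c "
from mv import *; st()"
python3 -m inch '[0,0,0.006,0,0,0,0.02, 0,0,0.01,0,0,0,0.02, 0,0,0.01,0,0,0,0.02]' | egrep "pos|force"
python3 -c "
from mv import *; st()"
```

```text
ee_pos: [555.9, 12.1, 209.2]
wrist_force: [1.4, 4.0, 4.2]
t 24.6 pos [555.9, 12.1, 209.2] jaw -66.5 z [0.004, 0.001, -1.0] q [0.31, 0.37, -0.49, 1.52, 0.18, 1.29, -1.36] F [1.4, 4.0, 4.2] M [0.87, -0.58, 0.03] w 14.3
ee_pos: [555.5, 11.8, 209.2]
wrist_force: [1.5, 2.3, 4.9]
t 24.98 pos [555.5, 11.8, 209.2] jaw -70.2 z [0.003, 0.0, -1.0] q [0.3, 0.37, -0.48, 1.52, 0.18, 1.29, -1.42] F [1.5, 2.3, 4.9] M [0.81, -0.5, 0.11] w 14.4
```

```bash

python3 -m inch '[0,0,0.006,0,0,0,0.02, 0,0,0.012,0,0,0,0.02, 0,0,0.012,0,0,0,0.02]' >/dev/null
python3 -c "
from ovs import *; st(); ovs('pics/g19.png',(205,140,65,75),s=6)"
```

```text
t 25.35 pos [555.4, 12.5, 209.3] jaw -74.3 z [0.003, -0.0, -1.0] q [0.29, 0.37, -0.46, 1.52, 0.17, 1.29, -1.49] F [0.6, 1.9, 5.3] M [0.79, -0.47, 0.88] w 14.3
```

View pics/g19.png

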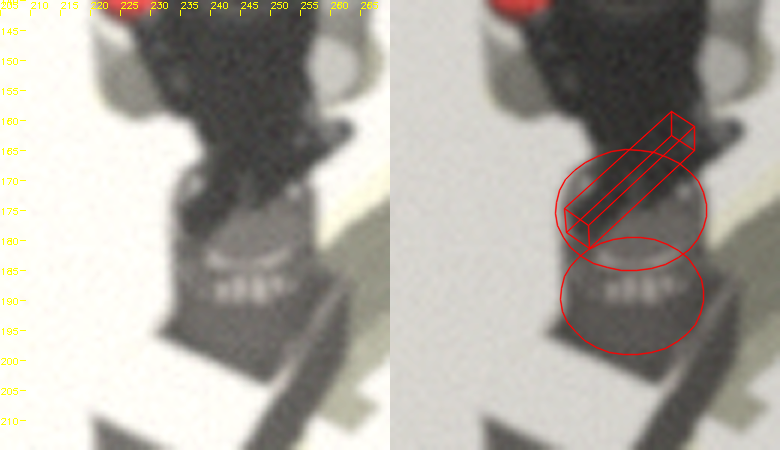

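```bash

python3 -m inch '[0,0,-0.003,0,0,-0.005,0.02, 0,0,-0.005,0,0,-0.008,0.02, 0,0,-0.005,0,0,-0.008,0.02]' >/dev/null
python3 -c "
from mv import *; st()"
```

```text
t 25.77 pos [555.2, 11.9, 209.4] jaw -72.8 z [0.002, 0.001, -1.0] q [0.29, 0.37, -0.47, 1.52, 0.17, 1.29, -1.46] F [2.9, 4.5, 3.6] M [1.18, -0.95, 0.14] w 14.2
```

```bash

python3 -m inch '[0,0,0,0,0,0,0.2, 0,0,0,0,0,0,0.4, 0,0,0,0,0,0,0.4]' | egrep "pos|force|width"
python3 -m inch '[0,0,0,0,0,-0.15,0.4, 0,0,0,0,0,-0.4,0.4, 0,0,0,0,0,-0.8,0.4, 0,0,0,0,0,-1,0.4]' | egrep "pos|force"
python3 -m inch '[0,0,0,-0.5,0.3,-0.2,0.4, 0,0,0,-0.9,0.6,-0.2,0.4, 0,0,0,-0.9,0.9,-0.2,0.4]' | egrep "pos|force"
python3 -m inch '[0,0,0,-0.5,0.3,0,0.4, 0,0,0,-0.9,0.6,0,0.4, 0,0,0,-0.9,0.9,0,0.4]' | egrep "pos|force"
python3 - <<'E'
from ov import *; st()
a=imaging.get_image("top");b=imaging.get_image("scene")
cv2.imwrite("pics/t2.png",a[:,:,::-1]);cv2.imwrite("pics/s2.png",b[:,:,::-1])
crop("scene",b,205,140,65,95,6,"pics/b.png",5); crop("top",a,240,145,60,70,6,"pics/a.png",5)
A,B=cv2.imread("pics/a.png"),cv2.imread("pics/b.png"); cv2.imwrite("pics/g20.png",np.hstack([cv2.copyMakeBorder(A,0,B.shape[0]-A.shape[0],0,0,0),B]))
E
```

```text
ee_pos: [553.7, 9.8, 208.2]
wrist_force: [0.2, -0.4, 0.4]
grip_width: 34.2
ee_pos: [555.5, 11.5, 312.9]
wrist_force: [0.1, 0.8, 0.6]
ee_pos: [440.1, 75.0, 330.9]
wrist_force: [0.1, -0.6, -0.6]
ee_pos: [327.1, 133.2, 330.2]
wrist_force: [0.5, -0.5, 0.9]
t 27.4 pos [327.1, 133.2, 330.2] jaw -72.3 z [0.003, -0.0, -1.0] q [0.23, -0.14, -0.57, 1.75, -0.08, 1.51, -1.59] F [0.5, -0.5, 0.9] M [-0.08, -0.03, 0.03] w 34.1
```

View pics/g20.png

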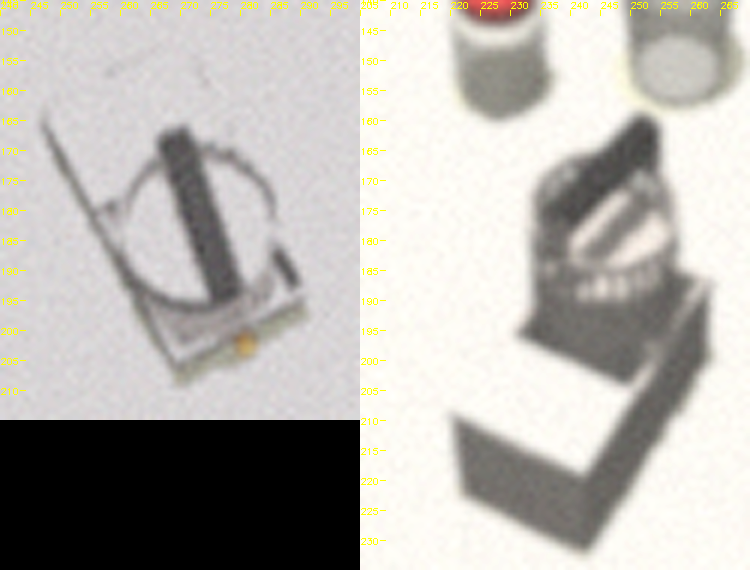

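View pics/t2.png

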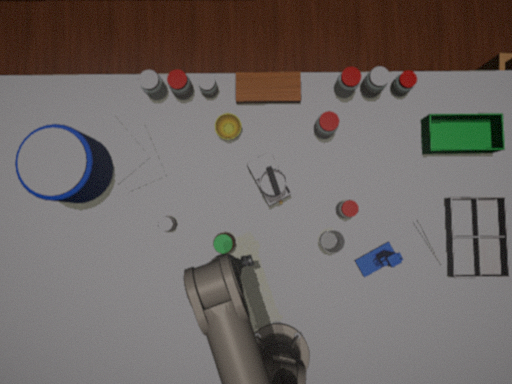

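```bash
python3 - <<'E'
from ov import *
ims={n:cv2.imread(f"pics/{k}2.png")[:,:,::-1].copy() for n,k in(("top","t"),("scene","s"))}
p=[555,11.6,np.radians(17.5),116,0]
overlay("scene",ims["scene"],M["str"],p,205,140,65,95,6,"pics/b.png",Tt); overlay("top",ims["top"],M["str"],p,240,145,60,70,6,"pics/a.png",Tt)
A,B=cv2.imread("pics/a.png"),cv2.imread("pics/b.png"); cv2.imwrite("pics/g21.png",np.hstack([cv2.copyMakeBorder(A,0,B.shape[0]-A.shape[0],0,0,0),B]))
i0={n:cv2.imread(f"pics/{n}0.png")[:,:,::-1] for n in ims}
# bystanders: template shift between first and last picture
for nm,n,u,v,h in(("jar_a","top",347,208,12),("pot","top",168,224,11),("jar_b","top",328,124,13),("jar_c","top",224,243,9),("beaker","top",331,241,12),("bowl","top",228,127,14),("blue","top",380,258,20),("jar_a","scene",228,143,12),("beaker","scene",258,142,12),("pot","scene",337,258,11),("jar_c","scene",316,204,12),("bowl","scene",219,264,13),("jar_b","scene",171,186,13)):
    t=i0[n][v-h:v+h,u-h:u+h]; w=ims[n][v-h-4:v+h+4,u-h-4:u+h+4]
    r=cv2.matchTemplate(w,t.copy(),cv2.TM_CCOEFF_NORMED); _,m,_,l=cv2.minMaxLoc(r); print(nm,n,'shift',l[0]-4,l[1]-4,'score %.2f'%m)
E
```

```text
jar_a top shift 0 0 score 0.99
pot top shift 0 0 score 0.99
jar_b top shift 0 0 score 0.99
jar_c top shift 0 0 score 0.94
beaker top shift 0 0 score 0.99
bowl top shift 0 0 score 0.99
blue top shift 0 0 score 0.99
jar_a scene shift 0 0 score 1.00
beaker scene shift 0 0 score 0.99
pot scene shift 0 0 score 1.00
jar_c scene shift 0 0 score 0.98
bowl scene shift 0 0 score 0.99
jar_b scene shift 0 0 score 1.00
```

View pics/g21.png

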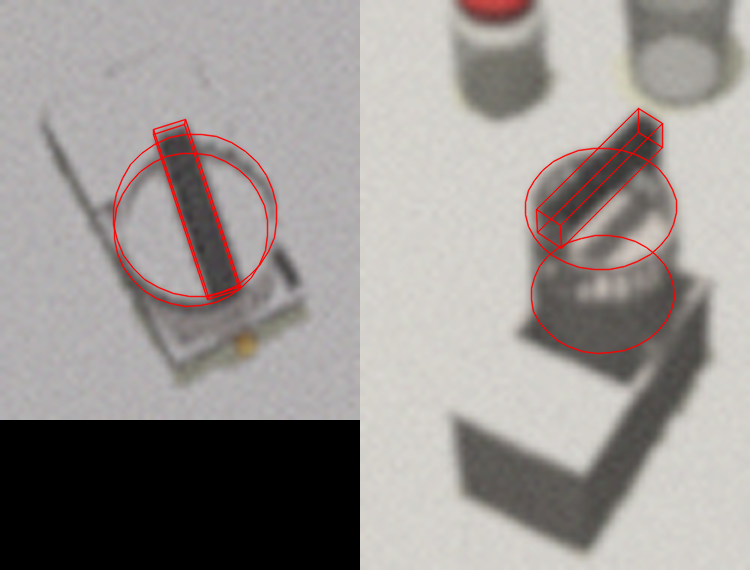

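```bash
python3 -c "
from workcell import job_done, readout; print(readout.read_state()['time_s']); print(job_done())"
```

```text
27.5
the job is handed in; nothing more can be done
None
```

The job is handed in at 27.5 s of 69 s: the stand is in the splash box and the strainer is locked on top of it.

**Stand:** I gripped the grey stand, not the blue look-alike, tilted it about 26° and slid the long end of its foot under the white cover. I then righted it and set it down. On the floor it read 6.1 mm high with under 0.2° of tilt, and an extra 2 mm push did not move it (11.5 N).

**Strainer:** I lowered it with the handle crossways until it rested on the riser, with the gripper at 209.4 mm against 209.3 mm expected. I then turned it about 100° clockwise. The height stayed the same, and the twisting moment jumped from 0.1 to 0.9 N m at the stop. I eased off, let go and backed away.

**Last checks:**
- **Position:** the final pictures match a strainer sitting level at its locked height.
- **Bystanders:** the jars, pot, beaker, bowl and blue look-alike show no shift between the first and last pictures.
- **Force:** the wrist force read no more than about 12 N.

**Not as hoped:**
- **Extra turn:** the stop came about 5° later than the nominal 0.1 rad past alignment. I take it that the stand turned about 4° in its clearance in the box. I could not see the foot under the strainer to confirm this, and I did not straighten it.
- **Camera fits:** my camera estimates of where the box and strainer stood disagreed by a few millimetres. I relied on the arm's own readings for the final fits.

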